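Make up a flange kit and a hold-down kit

ROBOT

A 6-joint arm with a two-finger parallel gripper is mounted at the origin on a cart in front of the work surface, level with it; the furniture and walls round the work are solid. World frame = base frame: x ahead of the robot, y to its left, z up, the work surface at z = 0. Lengths are in m, angles in rad, forces in N, time in s.
With the tool pointing down it reaches from about 0.35 to 0.725 m from the base axis. Payload 6 kg.
Tool frame: the origin (TCP) lies on the centre line of the jaws, within the pads' length; the fingertips stand 8 mm ahead of it and the grasp point (between the pads) lies 11 mm behind it; z points along the fingers, y is the direction in which the jaws open and shut (so a half turn about z gives the same grasp; the last joint's range is limited). The gripper opens to 85 mm and grips with 20 to 120 N. Pads are 22 mm wide; open, the fingers measure 114 mm over their backs; the gripper's body (76 mm by 85 mm) begins 54 mm behind the grasp point. The pads swing forward as they close: fully open they stand 13 mm farther back than shut.
Start: joints at [-0.832, 0.04, 0.085, 0, -1.615, -0.334], TCP at [0.236, -0.551, 0.239] pointing down, gripper open.
Joint ranges: [-2.56, 2.56], [-1.29, 2.01], [-1.08, 1.49], [-3.29, 1.98], [-2.81, -0.18], [-2.99, 2.99]. Speed limits (rad/s): [2.57, 2.57, 3.01, 3.14, 3.14, 3.14].

INTERFACE

Orientations are given as a unit quaternion [x, y, z, w].
In Python, from rig import status, imaging, job, finder gives the robot as it stands.
- The arm moves only by the tool servo_tool, never from a script. Its argument "series" is a list of rows, each a list of 3 entries, a list of its own where there are three numbers: the shift along the tool's x, y, z in units of 0.3 m (1.0 is 0.3 m), then the turn, a rotation vector about the tool's x, y, z in units of 0.5 rad (1.0 is 0.5 rad), then the closure, from -1 (fully open) to 1 (shut), so that 0 is half open. A call has exactly 5 rows; each row is the pose to reach, as a shift and turn from the pose measured when the call began, along the tool's axes at that moment; what a row does not reach only later rows make up. A row lasts 1/8 s, in which the tool goes at most 62.5 mm and 10.7 degrees, less where a joint would pass 70% of its speed; a pose out of reach is approached as far as the arm can. A call with a number of a shift or a turn outside -1 to 1 is refused whole. A call with a gripper value outside its range is refused whole. The fingers move at their own pace and stop on an object; "newtons" is the grip in N (left out, the last holds). Time passes only in rows, so rows that repeat a pose let the fingers close, or fill a call up. It gives the time, the measured TCP pose, the force and the opening at its end, in the units of the state.
- status.get_obs(): the state, without advancing time (a new reading comes with each control period).
- imaging.read_camera(name): name is "scene" or "top"; returns (picture, depth): 420x560x3 uint8, red, green, blue; 420x560 float32, m along the optical axis (not along the pixel's ray), 0 where there is no reading.
- imaging.camera_params(name): a dict with "camera_matrix" (3x3 intrinsics, pixels), "extrinsics" (4x4, takes a point from world to camera coordinates). Camera axes: x right, y up, looking along -z (the intrinsics and any distortion apply to the point x, -y, -z); pixel columns grow to the right and rows downward; lengths in m; the calibration is good to about 2 mm. A picture is of the moment at which its call begins. camera_params takes no time and is no camera call.
- job.close_job(): hands the job in, once; it reports no verdict.
Trained networks look in the newest picture that a camera, given by its name, has taken for a name from the list of things; names that differ only in an ending like _2 or _b are one class to them, and where a whole thing is asked for, a point or a joint stands for the part that bears it (a point fixed in the world has none). Each returns a list of dicts, best first, with "conf" (0 to 1); they miss things now and then, are a little off and sometimes report something else, mostly with a low value. They report only what shows in the picture. A call takes as long as a camera call.
- finder.silhouettes(camera, target): "pixels" (420x560 bool, what is visible of it) and "rect" ([centre column, centre row, width, height] in pixels, round what is visible of it).
The state is a dict: "time_s": time; "joint_pos": joint angles; "qvel": joint speeds; "joint_efforts": joint torques, N m; "position": TCP position; "tool_rot": TCP orientation; "force": force on the tool from outside, world axes, zero at the start; "torque": the same for the moment, N m; "grip_width": finger opening in m.
Only numpy, scipy, OpenCV 4.12 (cv2) and the standard library are available. Lean on these libraries where they do the work, as an engineer would, in place of code of your own. Each camera call takes 0.05 s, during which the arm holds its last target.

TASK

Make up the two kits in the trays at the back of the saw plate from the stock in front of them. The flange kit goes in the wooden tray: the flange ring lying flat in the large compartment and the bolt standing on its head in the narrow one; the hold-down kit goes in the metal tray: the star knob standing on its head in the short square compartment and the pine block lying flat, on its broad face, in the long one. Leave the plywood square and the screw tin where they are.

Things in the scene. Friction and masses are not known exactly. Their poses are not given: they have to be found in the camera images.
- wood_tray: Plywood tray with brown rims, 100 mm (x) by 170 mm (y). Fixed. Floors 9 mm, tops of rims and divider 14 mm above the bench; all 6 mm thick. Origin at bench height under its middle; x away from the robot, y along it to the left, within 11 degrees. Large compartment at +y: inside 88 (x) by 108 (y) mm, centre at x 0, y +25 mm. Narrow one at -y: 88 by 44 mm, centre at x 0, y -57 mm.
- metal_tray: Slim grey steel tray, 78 mm (x) by 184 mm (y). Fixed. Floors 9 mm, tops of rims and divider 14 mm above the bench; all 6 mm thick. Origin at bench height under its middle; x away from the robot, y along it to the left, within 11 degrees. Short square compartment at +y: inside 66 by 66 mm, centre at x 0, y +53 mm. Long one at -y: 66 (x) by 100 (y) mm, centre at x 0, y -36 mm.
- flange_ring: Grey steel ring lying flat, 62 mm outside diameter, 12 mm thick, hole 26 mm. Graspable across its outside at any yaw. Origin at the centre of its underside, z up.
- bolt: Steel hexagon bolt standing upright on its head, 50 mm tall: head 21 mm across and 8 mm high at the bottom, shank 11.6 mm thick above it. Origin at the centre of its underside, z up along the shank.
- star_knob: Black five-lobed clamping knob standing upside down on its head, its thin steel stud pointing up; 44 mm across and 38 mm tall. Head up to 16 mm height, above that the stud, 8 mm thick. Origin at the middle of its underside, z up; the stud is 1 mm from it along its +y.
- pine_block: Pale pine offcut lying on its broad face, 40 (its x) by 75 (its y) by 20 (z) mm. Grasp across the 40 mm. Origin at the centre of its underside.
- ply_square: Square of plywood with striped edges, 50 by 50 by 18 mm, among the stock; belongs to no kit. Origin at the centre of its underside.
- screw_tin: Round grey tin with a lid, 68 mm across and 39 mm high, among the stock; belongs to no kit. Origin at the centre of its underside.

How it is judged:
By the outcome, as a careful person would: the job done as asked, in the order asked, and still so for the second after the job is handed in, with the robot touching nothing.
It also fails if it takes over 96 s, if anything falls off the work surface, if the arm or the gripper's body presses on something with over 40 N, if the wrist force passes 120 N, or if a joint passes its speed limit or range.

## Working session

There is one attempt and no reset: what is moved stays moved. The work goes in short steps, Python scripts to look and compute and a tool call to move; the robot and the scene stay as the last step left them, time stands still between calls to the robot, and variables do not carry over. Pictures are saved under pics/ and viewed, and the job is handed in when it is done.

Besides the shell and the picture viewer there is one more tool, called after "Call:" by a JSON object that holds its "fn" and its "kwargs". servo_tool: Moves the arm, as the interface text tells. Shifts and turns lie within -1 to 1; 1 stands for 0.3 m of shift or 0.5 rad of turn. Its arguments: {"type":"object","properties":{"series":{"type":"array","items":{"type":"array"}},"newtons":{"type":"number"}},"required":["series"]}

```bash
ls; mkdir -p pics
python3 - <<'E'
from rig import status, imaging
import cv2
print(status.get_obs())
for n in("scene","top"):
    p,d=imaging.read_camera(n); cv2.imwrite(f"pics/{n}0.png",p[:,:,::-1]); print(imaging.camera_params(n)); print(d.min(),d.max())
E
```

```text
pics
{'time_s': 0.0, 'joint_pos': array([-8.32299797e-01,  4.08115544e-02,  8.37868607e-02, -4.94707975e-04,
       -1.61549566e+00, -3.33675055e-01]), 'qvel': array([-0.00066148, -0.00171941,  0.00123244, -0.00136969, -0.000293  ,
        0.0006795 ]), 'joint_efforts': array([ 3.14059162e-04, -3.68207753e+01,  3.47421563e+01,  6.93233594e+00,
       -5.25167576e-03,  4.38300106e-05]), 'position': array([ 0.23625591, -0.55117669,  0.23825973]), 'tool_rot': array([-2.01041972e-01,  9.79582218e-01,  8.67304447e-04, -2.27844133e-04]), 'force': array([ 0.16222387, -0.04383827, -0.78777851]), 'torque': array([-0.01595473,  0.05115326,  0.03945834]), 'grip_width': 0.08535084523423088}
{'camera_matrix': array([[546.20089831,   0.        , 272.32242045],
       [  0.        , 546.20089831, 203.84881144],
       [  0.        ,   0.        ,   1.        ]]), 'extrinsics': array([[-0.78533251, -0.61862264, -0.02364058,  0.50039463],
       [ 0.32212962, -0.44095269,  0.837731  , -0.1285373 ],
       [-0.52866374,  0.65028206,  0.54557116, -0.97586317],
       [ 0.        ,  0.        ,  0.        ,  1.        ]])}
0.0 3.999804
{'camera_matrix': array([[428.75503244,   0.        , 284.16635929],
       [  0.        , 428.75503244, 208.97119795],
       [  0.        ,   0.        ,   1.        ]]), 'extrinsics': array([[-2.66424268e-03, -9.99641006e-01,  2.66600943e-02,
         1.27517460e-01],
       [ 9.91710503e-01,  7.83677836e-04,  1.28489941e-01,
        -5.35245783e-01],
       [-1.28464707e-01,  2.67814239e-02,  9.91352397e-01,
        -8.39979152e-01],
       [ 0.00000000e+00,  0.00000000e+00,  0.00000000e+00,
         1.00000000e+00]])}
0.0 1.8847529
```

View pics/top0.png

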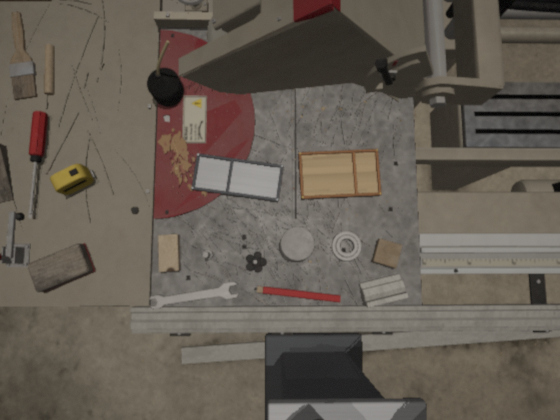

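View pics/scene0.png

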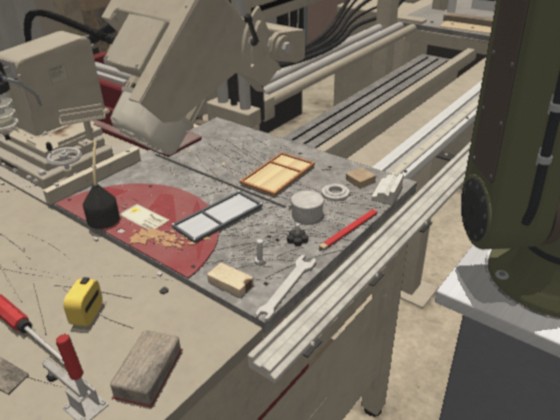

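The top view shows block (168,253), bolt (207,254), knob (256,261), tin (297,244), ring (347,246) and ply square (387,253). The metal tray is at (237,177) and the wood tray at (340,174). The saw arm overhangs behind the trays.

```bash
cat > h.py <<'E'
import numpy as np, cv2
from rig import status, imaging, finder
def params(c):
    P=imaging.camera_params(c); return P["camera_matrix"],P["extrinsics"]
def cloud(c,d):
    K,E=params(c); v,u=np.mgrid[0:420,0:560]
    X=np.stack([(u-K[0,2])/K[0,0]*d,-(v-K[1,2])/K[1,1]*d,-d],-1)
    W=(X-E[:3,3])@E[:3,:3]   # R^T (x-t)
    W[d<=0]=np.nan
    return W
def proj(c,p):
    K,E=params(c); x=E[:3,:3]@np.asarray(p,float)+E[:3,3]
    return np.array([K[0,0]*x[0]/-x[2]+K[0,2],K[1,1]*-x[1]/-x[2]+K[1,2]])
def ray(c,u,v):
    K,E=params(c); r=np.array([(u-K[0,2])/K[0,0],-(v-K[1,2])/K[1,1],-1.]); R=E[:3,:3]
    return -R.T@E[:3,3], R.T@r
def onplane(c,u,v,z):
    o,r=ray(c,u,v); return o+r*(z-o[2])/r[2]
def yaw(q):
    x,y,z,w=q; return np.arctan2(2*(x*y+z*w),1-2*(y*y+z*z))
E
python3 - <<'E'
from h import *
names=["wood_tray","metal_tray","flange_ring","bolt","star_knob","pine_block","ply_square","screw_tin"]
for c in("top","scene"):
    p,d=imaging.read_camera(c); W=cloud(c,d); np.save(f"W_{c}.npy",W); np.save(f"I_{c}.npy",p)
    vis=p.copy()
    for i,n in enumerate(names):
        r=finder.silhouettes(c,n)
        if i==0: print(status.get_obs()["time_s"])
        for k,s in enumerate(r[:2]):
            m=s["pixels"]; w=W[m]; w=w[~np.isnan(w[:,0])]
            print(c,n,k,round(s["conf"],2),np.round(s["rect"]),m.sum(),"med",np.nanmedian(w,0).round(3),"lo",np.percentile(w,3,axis=0).round(3),"hi",np.percentile(w,97,axis=0).round(3))
            if k==0: np.save(f"m_{c}_{n}.npy",m); cs,_=cv2.findContours(m.astype(np.uint8),0,2); cv2.drawContours(vis,cs,-1,(0,255,0),1)
    cv2.imwrite(f"pics/{c}1.png",vis[:,:,::-1])
# obstacle map
W=np.load("W_top.npy"); z=W[...,2]
h=np.clip(np.nan_to_num(z)/0.5*255,0,255).astype(np.uint8); cv2.imwrite("pics/z.png",cv2.applyColorMap(h,2))
for (u,v) in [(300,60),(200,70),(260,40),(340,40),(380,75),(160,85),(185,10),(400,155),(480,155),(440,90),(383,290),(300,295),(240,317),(350,100),(195,295),(350,190)]:
    print((u,v),W[v,u].round(3))
E
```

```text
0.2
top wood_tray 0 0.81 [341. 175.  85.  52.] 3775 med [0.615 0.009 0.009] lo [ 0.567 -0.072  0.006] hi [0.662 0.089 0.016]
top metal_tray 0 0.78 [236. 176.  94.  47.] 3316 med [0.607 0.225 0.01 ] lo [0.566 0.139 0.006] hi [0.648 0.311 0.016]
top flange_ring 0 0.56 [346. 245.  29.  28.] 603 med [ 0.463 -0.004  0.01 ] lo [ 0.436 -0.031 -0.001] hi [0.49  0.025 0.014]
top bolt 0 0.53 [210. 254.   7.  11.] 58 med [0.444 0.28  0.029] lo [0.437 0.277 0.007] hi [0.451 0.287 0.051]
top star_knob 0 0.5 [257. 264.  23.  21.] 319 med [0.43  0.184 0.013] lo [0.412 0.165 0.   ] hi [0.448 0.203 0.036]
top pine_block 0 0.89 [168. 253.  28.  37.] 783 med [0.449 0.36  0.02 ] lo [0.415 0.341 0.01 ] hi [0.484 0.38  0.023]
top ply_square 0 0.72 [298. 246.  35.  32.] 932 med [0.468 0.102 0.039] lo [0.436 0.072 0.035] hi [0.498 0.13  0.042]
top ply_square 1 0.62 [388. 254.  30.  30.] 653 med [ 0.448 -0.084  0.018] lo [ 0.422 -0.11   0.001] hi [ 0.473 -0.059  0.021]
top screw_tin 0 0.72 [297. 245.  34.  34.] 965 med [0.468 0.102 0.039] lo [0.438 0.071 0.001] hi [0.498 0.132 0.042]
0.65
scene wood_tray 0 0
[... 878 characters left out ...]
41 -0.078  0.018] lo [ 0.418 -0.108  0.003] hi [ 0.472 -0.059  0.021]
scene screw_tin 0 0.77 [304. 208.  32.  32.] 946 med [0.456 0.114 0.037] lo [0.433 0.073 0.001] hi [0.497 0.132 0.042]
(300, 60) [0.715 0.111 0.314]
(200, 70) [0.715 0.26  0.28 ]
(260, 40) [0.713 0.167 0.372]
(340, 40) [0.715 0.062 0.371]
(380, 75) [ 0.703 -0.009  0.294]
(160, 85) [0.779 0.375 0.075]
(185, 10) [0.981 0.344 0.01 ]
(400, 155) [ 0.658 -0.125 -0.002]
(480, 155) [ 0.675 -0.332 -0.062]
(440, 90) [ 0.681 -0.099  0.292]
(383, 290) [ 0.372 -0.072  0.026]
(300, 295) [0.361 0.094 0.009]
(240, 317) [ 0.313  0.22  -0.037]
(350, 100) [ 0.78  -0.018  0.003]
(195, 295) [0.362 0.308 0.007]
(350, 190) [ 0.579 -0.013  0.008]
```

```bash
python3 -c "
import cv2,numpy as np
a=cv2.imread('pics/top1.png')[120:320,130:430];b=cv2.resize(a,None,fx=2.6,fy=2.6,interpolation=cv2.INTER_CUBIC);cv2.imwrite('pics/topc.png',b)"
```

```text
(no output)
```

View pics/topc.png

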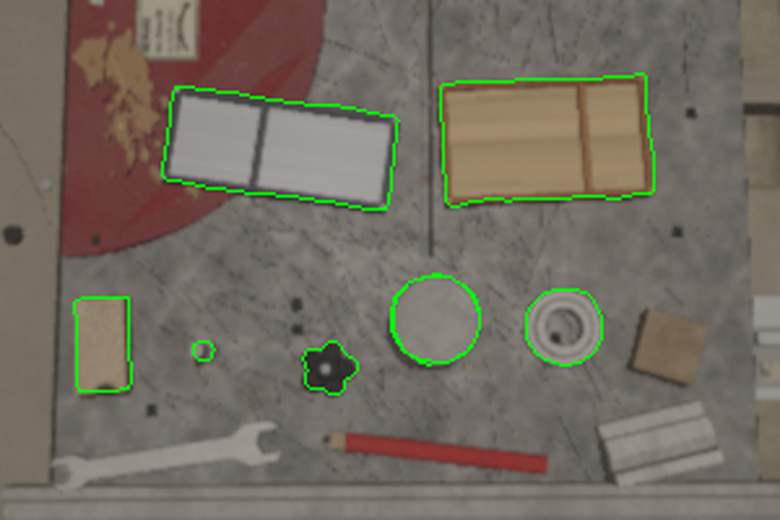

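View pics/z.png

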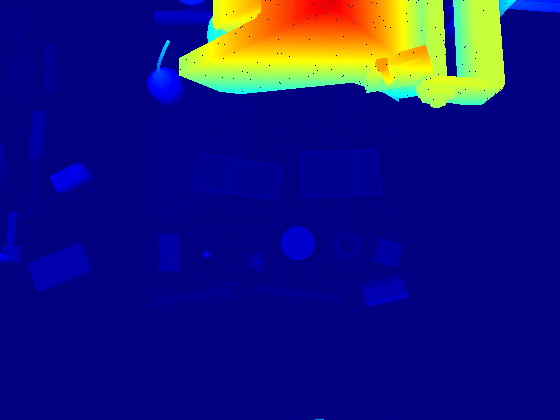

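View pics/scene1.png

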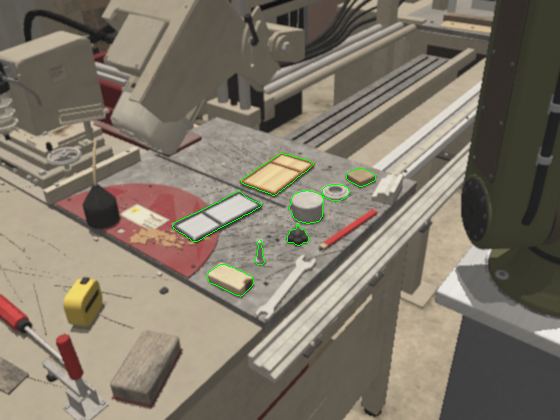

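Run:
```python
from h import *
# saw overhang
W=np.load("W_top.npy").reshape(-1,3); S=np.load("W_scene.npy").reshape(-1,3)
A=np.vstack([W,S]); A=A[~np.isnan(A[:,0])]
q=A[(A[:,0]>.4)&(A[:,0]<.85)&(A[:,1]>-.3)&(A[:,1]<.45)&(A[:,2]>.06)]
for y in np.arange(-.3,.45,.05):
    s=q[(q[:,1]>=y)&(q[:,1]<y+.05)]
    if len(s): print("saw y",round(y,2),"minx",np.percentile(s[:,0],.5).round(3),[ (z,(s[(s[:,2]>z)&(s[:,2]<z+.1)][:,0].min().round(3) if ((s[:,2]>z)&(s[:,2]<z+.1)).any() else None)) for z in (.06,.15,.25,.35,.45)])
rng={"wood_tray":(.0115,.0175),"metal_tray":(.0115,.0175),"flange_ring":(.009,.016),"bolt":(.044,.056),"star_knob":(.011,.02),"pine_block":(.017,.024),"screw_tin":(.035,.043)}
for n,(a,b) in rng.items():
  for c in("top","scene"):
    Wc=np.load(f"W_{c}.npy"); m=np.load(f"m_{c}_{n}.npy"); m=cv2.dilate(m.astype(np.uint8),np.ones((3,3)))>0
    w=Wc[m]; w=w[(w[:,2]>a)&(w[:,2]<b)]
    (cx,cy),(ww,hh),an=cv2.minAreaRect((w[:,:2]*1000).astype(np.float32))
    (ex,ey),r=cv2.minEnclosingCircle((w[:,:2]*1000).astype(np.float32))
    print(n,c,len(w),"rect",round(cx,1),round(cy,1),round(ww,1),round(hh,1),round(an,1),"circ",round(ex,1),round(ey,1),round(r,1),"mean",(w.mean(0)*1000).round(1), "zmed",np.median(w[:,2]).round(4))
for c in("top","scene"):
    Wc=np.load(f"W_{c}.npy"); m=np.load(f"m_{c}_star_knob.npy"); w=Wc[m]; w=w[w[:,2]>.024]; print("stud",c,len(w),w.mean(0).round(4),w[:,2].max())
    m=np.load(f"m_{c}_bolt.npy"); w=Wc[m]; w=w[(w[:,2]>.012)]; print("shank",c,len(w),w.mean(0).round(4),w[:,2].max())
```

```text
saw y -0.25 minx 0.689 [(0.06, None), (0.15, np.float64(0.688)), (0.25, np.float64(0.689)), (0.35, None), (0.45, None)]
saw y -0.2 minx 0.687 [(0.06, None), (0.15, np.float64(0.685)), (0.25, np.float64(0.686)), (0.35, None), (0.45, None)]
saw y -0.15 minx 0.667 [(0.06, None), (0.15, np.float64(0.677)), (0.25, np.float64(0.664)), (0.35, None), (0.45, None)]
saw y -0.1 minx 0.668 [(0.06, np.float64(0.742)), (0.15, np.float64(0.678)), (0.25, np.float64(0.665)), (0.35, np.float64(0.703)), (0.45, None)]
saw y -0.05 minx 0.685 [(0.06, None), (0.15, np.float64(0.702)), (0.25, np.float64(0.683)), (0.35, np.float64(0.684)), (0.45, None)]
saw y -0.0 minx 0.683 [(0.06, None), (0.15, np.float64(0.704)), (0.25, np.float64(0.682)), (0.35, np.float64(0.68)), (0.45, None)]
saw y 0.05 minx 0.711 [(0.06, None), (0.15, np.float64(0.712)), (0.25, np.float64(0.711)), (0.35, np.float64(0.709)), (0.45, np.float64(0.712))]
saw y 0.1 minx 0.712 [(0.06, np.float64(0.745)), (0.15, np.float64(0.711)), (0.25, np.float64(0.71)), (0.35, np.float64(0.711)), (0.45, None)]
saw y 0.15 minx 0.712 [(0.06, np.float64(0.7
[... 1760 characters left out ...]
n [427.3 186.9  14.2] zmed 0.0138
pine_block top 713 rect 449.0 361.8 74.6 40.6 3.6 circ 448.6 362.5 40.7 mean [448.8 361.5  20.1] zmed 0.0201
pine_block scene 667 rect 448.3 361.3 75.9 42.6 3.3 circ 447.3 363.0 40.6 mean [446.4 362.3  20.5] zmed 0.0205
screw_tin top 897 rect 467.1 100.4 66.1 66.6 0.0 circ 466.7 100.7 34.2 mean [466.5 100.9  39.2] zmed 0.0392
screw_tin scene 507 rect 465.0 100.4 67.9 67.0 9.8 circ 465.7 99.5 35.2 mean [463.6 102.5  39.8] zmed 0.0399
stud top 12 [0.4298 0.1848 0.0367] 0.03891047362012606
shank top 34 [0.4446 0.2804 0.0419] 0.052585047700970854
stud scene 26 [0.4276 0.1859 0.033 ] 0.040501705333055256
shank scene 106 [0.4421 0.2846 0.0326] 0.053265303215683395
```

```bash
cat >> h.py <<'E'
from scipy.spatial.transform import Rotation as Ro
def plan(x,y,z,yawdeg):
    """tool-y at yawdeg (mod 180), pointing down"""
    o=status.get_obs(); R=Ro.from_quat(o["tool_rot"]); best=None
    for k in (0,180):
        t=np.deg2rad(yawdeg+k); yv=np.array([np.cos(t),np.sin(t),0]); zv=np.array([0,0,-1.]); xv=np.cross(yv,zv)
        Rd=Ro.from_matrix(np.stack([xv,yv,zv],1)); rv=(R.inv()*Rd).as_rotvec()
        if best is None or np.linalg.norm(rv)<np.linalg.norm(best): best=rv
    s=R.inv().apply(np.array([x,y,z])-o["position"])
    print("t",round(o["time_s"],2),"pos",o["position"].round(4),"yawy",np.rad2deg(np.arctan2(*R.apply([0,1,0])[[1,0]])).round(1),"w",round(o["grip_width"],4),"f",o["force"].round(1),"j",o["joint_pos"].round(2))
    print("  shift",(s/.3).round(3),"turn",(best/.5).round(3),"dist",np.linalg.norm(s).round(3))
E
python3 -c "
from h import *
plan(.38,-.30,.2,0);plan(.463,-.003,.1,0)"
```

```text
t 1.0 pos [ 0.2363 -0.5515  0.2393] yawy 113.2 w 0.0853 f [-0.2 -0.1  0.4] j [-0.83  0.04  0.08 -0.   -1.62 -0.33]
  shift [-0.77   0.582  0.131] turn [ 0.     0.    -2.332] dist 0.292
t 1.0 pos [ 0.2363 -0.5515  0.2393] yawy 113.2 w 0.0853 f [-0.2 -0.1  0.4] j [-0.83  0.04  0.08 -0.   -1.62 -0.33]
  shift [-1.415  1.383  0.464] turn [ 0.     0.    -2.332] dist 0.61
```

Call:
{"fn": "servo_tool", "kwargs": {"series": [[[-0.15,0.12,0.03],[0,0,-0.3],-1],[[-0.31,0.24,0.06],[0,0,-0.6],-1],[[-0.47,0.36,0.09],[0,0,-0.8],-1],[[-0.63,0.48,0.11],[0,0,-1.0],-1],[[-0.77,0.582,0.131],[0,0,-1.0],-1]], "newtons": 40}}

```text
time_s: 1.62
position: [0.3806, -0.2981, 0.2001]
tool_rot: [-0.438, 0.899, -0.0, 0.0]
force: [0.7, -0.4, 0.0]
grip_width: 0.0853
```

```bash
python3 -c "
from h import *
plan(.463,-.003,.1,0)"
```

```text
t 1.62 pos [ 0.3806 -0.2981  0.2001] yawy 141.9 w 0.0853 f [ 0.7 -0.4  0. ] j [-0.25 -0.28 -0.28 -0.   -1.57 -0.42]
  shift [-0.944  0.391  0.334] turn [-0.002  0.    -1.329] dist 0.322
```

Call:
{"fn": "servo_tool", "kwargs": {"series": [[[-0.18,0.075,0.06],[0,0,-0.3],-1],[[-0.37,0.15,0.13],[0,0,-0.6],-1],[[-0.56,0.23,0.2],[0,0,-0.85],-1],[[-0.75,0.31,0.27],[0,0,-1.0],-1],[[-0.94,0.39,0.334],[0,0,-1.0],-1]]}}

```text
time_s: 2.25
position: [0.46, -0.0118, 0.103]
tool_rot: [-0.647, 0.762, -0.001, 0.001]
force: [1.9, -0.3, -0.0]
grip_width: 0.0854
```

Run:
```python
from h import *
plan(.463,-.003,.05,0)
p,d=imaging.read_camera("scene"); W=cloud("scene",d); np.save("W2.npy",W); cv2.imwrite("pics/s2.png",cv2.resize(p[100:310,200:480,::-1],None,fx=2.8,fy=2.8))
o=status.get_obs()["position"]
m=(np.abs(W[...,0]-o[0])<.08)&(np.abs(W[...,1]-o[1])<.08)&(W[...,2]>.06)
w=W[m]; print(o,[ (z,((w[:,2]>z)&(w[:,2]<z+.005)).sum()) for z in np.arange(.07,.16,.005).round(3)])
```

```text
t 2.25 pos [ 0.46   -0.0118  0.103 ] yawy 170.7 w 0.0854 f [ 1.9 -0.3 -0. ] j [ 0.42 -0.33 -0.49  0.   -1.4  -0.58]
  shift [-0.031 -0.005  0.177] turn [-0.005  0.001 -0.326] dist 0.054
[ 0.45993725 -0.00700599  0.09982336] [(np.float64(0.07), np.int64(0)), (np.float64(0.075), np.int64(0)), (np.float64(0.08), np.int64(0)), (np.float64(0.085), np.int64(0)), (np.float64(0.09), np.int64(0)), (np.float64(0.095), np.int64(0)), (np.float64(0.1), np.int64(0)), (np.float64(0.105), np.int64(7)), (np.float64(0.11), np.int64(22)), (np.float64(0.115), np.int64(38)), (np.float64(0.12), np.int64(44)), (np.float64(0.125), np.int64(51)), (np.float64(0.13), np.int64(45)), (np.float64(0.135), np.int64(44)), (np.float64(0.14), np.int64(43)), (np.float64(0.145), np.int64(33)), (np.float64(0.15), np.int64(43)), (np.float64(0.155), np.int64(72))]
```

View pics/s2.png

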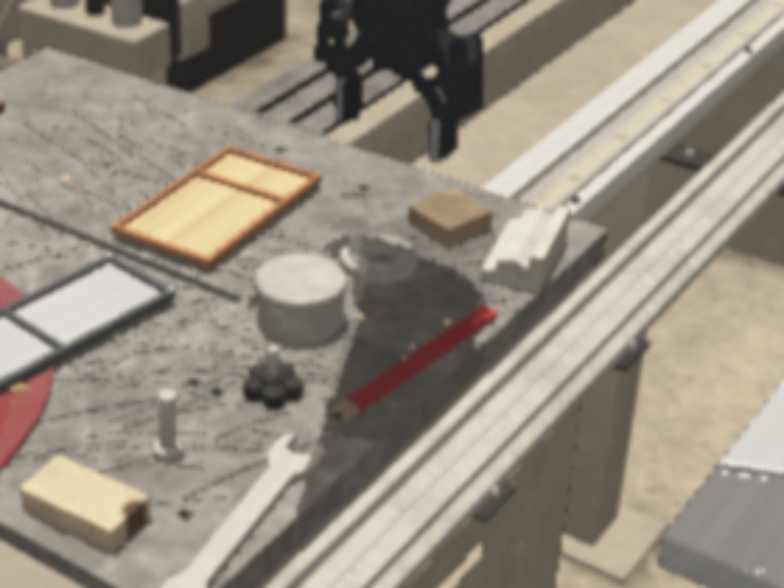

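Open, the tips stand about 5 mm behind the TCP, which fits the 13 mm swing. I'll align and descend onto the ring.

```bash
python3 -c "
from h import *
plan(.4625,-.003,.006,0)"
```

```text
t 2.3 pos [ 0.4599 -0.007   0.0998] yawy 170.8 w 0.0855 f [-0.4  4.8 -2.7] j [ 0.42 -0.32 -0.49 -0.   -1.4  -0.58]
  shift [-0.014 -0.007  0.313] turn [ 0.003  0.003 -0.321] dist 0.094
```

Call:
{"fn": "servo_tool", "kwargs": {"series": [[[-0.014,-0.007,0.08],[0,0,-0.321],-1],[[-0.014,-0.007,0.16],[0,0,-0.321],-1],[[-0.014,-0.007,0.24],[0,0,-0.321],-1],[[-0.014,-0.007,0.29],[0,0,-0.321],-1],[[-0.014,-0.007,0.313],[0,0,-0.321],-1]]}}

```text
time_s: 2.92
position: [0.4624, -0.0032, 0.0054]
tool_rot: [-0.707, 0.707, 0.001, -0.0]
force: [-0.1, -0.7, -0.1]
grip_width: 0.0854
```

```bash
python3 -c "
from h import *
plan(.4625,-.003,.006,0)"
```

```text
t 2.92 pos [ 0.4624 -0.0032  0.0054] yawy 180.0 w 0.0854 f [-0.1 -0.7 -0.1] j [ 0.43 -0.24 -0.61 -0.   -1.21 -0.43]
  shift [-0.001 -0.    -0.002] turn [ 0.004  0.003 -0.   ] dist 0.001
```

Call:
{"fn": "servo_tool", "kwargs": {"series": [[[0,0,0],[0,0,0],0.3],[[0,0,0],[0,0,0],0.3],[[0,0,0],[0,0,0],0.3],[[0,0,0],[0,0,0],0.3],[[0,0,0],[0,0,0],0.3]], "newtons": 50}}

```text
time_s: 3.55
position: [0.4633, -0.0031, 0.0069]
tool_rot: [0.707, -0.707, -0.0, -0.001]
force: [-1.5, 0.2, 5.5]
grip_width: 0.0584
```

Run:
```python
from h import *
plan(.4625,-.003,.006,0)
p,d=imaging.read_camera("scene"); cv2.imwrite("pics/s3.png",cv2.resize(p[120:260,250:430,::-1],None,fx=4.4,fy=4.2,interpolation=2))
plan(.4625,-.003,.006,0)
```

```text
t 3.55 pos [ 0.4633 -0.0031  0.0069] yawy -180.0 w 0.0584 f [-1.5  0.2  5.5] j [ 0.43 -0.24 -0.61 -0.   -1.21 -0.43]
  shift [-0.     0.003  0.003] turn [-0.001  0.003  0.   ] dist 0.001
t 3.6 pos [ 0.4633 -0.0031  0.0069] yawy -180.0 w 0.0582 f [-1.8  0.9  6. ] j [ 0.43 -0.24 -0.61 -0.   -1.21 -0.43]
  shift [-0.     0.003  0.003] turn [-0.001  0.003  0.   ] dist 0.001
```

View pics/s3.png

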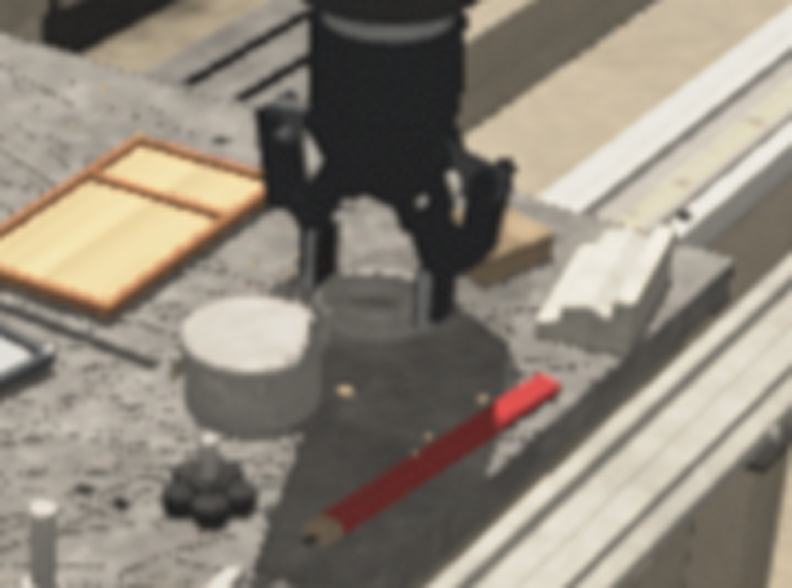

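Call:
{"fn": "servo_tool", "kwargs": {"series": [[[0,0,-0.01],[0,0,0],0.4],[[0,0,-0.03],[0,0,0],0.4],[[0,0,-0.06],[0,0,0],0.4],[[0,0,-0.1],[0,0,0],0.4],[[0,0,-0.14],[0,0,0],0.4]]}}

```text
time_s: 4.22
position: [0.4634, -0.0032, 0.05]
tool_rot: [0.707, -0.707, -0.0, -0.001]
force: [-0.4, 0.2, -1.8]
grip_width: 0.0583
```

Run:
```python
from h import *
p,d=imaging.read_camera("scene"); cv2.imwrite("pics/s4.png",cv2.resize(p[100:240,250:430,::-1],None,fx=4.4,fy=4.2,interpolation=2))
plan(.6075,.033,.1,92.9)
```

```text
t 4.28 pos [ 0.4645 -0.003   0.0519] yawy -180.0 w 0.0579 f [0.9 0.6 0.8] j [ 0.43 -0.28 -0.55 -0.   -1.3  -0.43]
  shift [-0.12  -0.477 -0.158] turn [-3.000e-03  9.000e-03  3.041e+00] dist 0.155
```

View pics/s4.png

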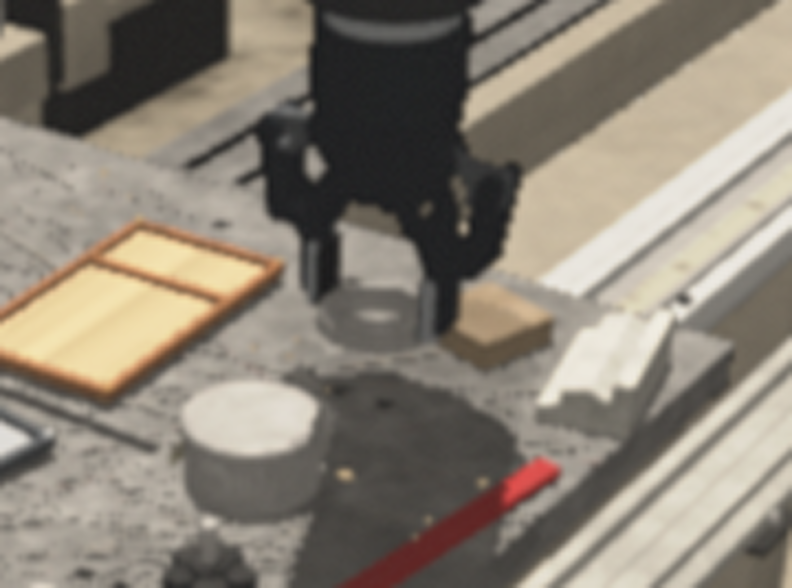

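Run:
```python
from h import *
for c in("scene","top"):
    p,d=imaging.read_camera(c); W=cloud(c,d); 
    r=finder.silhouettes(c,"flange_ring"); print(c,[(round(s["conf"],2),np.round(s["rect"]).tolist()) for s in r[:3]])
    if not r: continue
    w=W[r[0]["pixels"]]; o=status.get_obs()["position"]
    w=w[(np.hypot(w[:,0]-o[0],w[:,1]-o[1])<.033)]
    w=w[(w[:,2]>o[2]-.03)&(w[:,2]<o[2]+.03)]
    print(o.round(4),len(w),np.percentile(w,[2,25,50,75,98],axis=0).round(4).tolist())
    t=w[w[:,2]>np.percentile(w[:,2],40)]
    for a in (-.03,-.015,0,.015): 
        s=t[(t[:,0]-o[0]>a)&(t[:,0]-o[0]<a+.015)]; 
        if len(s): print(a,len(s),s[:,2].max().round(4),np.median(s[:,2]).round(4))
print(status.get_obs()["grip_width"])
```

```text
scene [(0.79, [332.0, 174.0, 25.0, 19.0])]
[ 0.4639 -0.003   0.0499] 304 [[0.4376, -0.0265, 0.0463], [0.4504, -0.0148, 0.0522], [0.4641, 0.008, 0.0551], [0.4763, 0.0177, 0.0571], [0.4889, 0.0262, 0.0596]]
-0.03 33 0.0598 0.057
-0.015 54 0.0601 0.0568
0 57 0.0604 0.057
0.015 38 0.0602 0.0565
top []
0.058307662485958214
```

Call:
{"fn": "servo_tool", "kwargs": {"series": [[[-0.02,-0.05,-0.1],[0,0,0.3],0.4],[[-0.04,-0.15,-0.18],[0,0,0.6],0.4],[[-0.07,-0.25,-0.18],[0,0,0.85],0.4],[[-0.1,-0.37,-0.17],[0,0,1.0],0.4],[[-0.12,-0.477,-0.158],[0,0,1.0],0.4]]}}

```text
time_s: 5.1
position: [0.607, 0.0331, 0.095]
tool_rot: [-0.51, 0.86, 0.001, -0.0]
force: [0.0, 0.4, -1.6]
grip_width: 0.0579
```

```bash
python3 -c "
from h import *
plan(.6075,.033,.07,92.9)"
```

```text
t 5.1 pos [0.607  0.0331 0.095 ] yawy 151.3 w 0.0579 f [ 0.   0.4 -1.6] j [ 0.38  0.09 -0.12 -0.   -1.36 -0.88]
  shift [-0.    -0.002  0.083] turn [ 0.004 -0.     2.039] dist 0.025
```

Call:
{"fn": "servo_tool", "kwargs": {"series": [[[0,0,0],[0,0,0.3],0.4],[[0,0,0],[0,0,0.6],0.4],[[0,0,0],[0,0,0.9],0.4],[[0,0,0.02],[0,0,1.0],0.4],[[0,0,0.04],[0,0,1.0],0.4]]}}

```text
time_s: 5.72
position: [0.6067, 0.033, 0.0819]
tool_rot: [-0.281, 0.96, 0.001, -0.001]
force: [0.2, -0.5, -2.4]
grip_width: 0.0584
```

Call:
{"fn": "servo_tool", "kwargs": {"series": [[[0,0,0],[0,0,0.3],0.4],[[0,0,0.01],[0,0,0.6],0.4],[[0,0,0.02],[0,0,0.9],0.4],[[0,0,0.04],[0,0,1.0],0.4],[[0,0,0.06],[0,0,1.0],0.4]]}}

```text
time_s: 6.35
position: [0.6064, 0.033, 0.063]
tool_rot: [-0.036, 0.999, 0.001, -0.002]
force: [-0.0, 0.3, -1.3]
grip_width: 0.058
```

Run:
```python
from h import *
plan(.6075,.033,.017,92.9)
for c in("scene","top"):
    p,d=imaging.read_camera(c); W=cloud(c,d); 
    cv2.imwrite(f"pics/{c}5.png",cv2.resize(p[100:300,180:440,::-1],None,fx=3,fy=2.8,interpolation=2))
    r=finder.silhouettes(c,"flange_ring"); print(c,[(round(s["conf"],2),np.round(s["rect"]).tolist()) for s in r[:3]])
    if not r: continue
    w=W[r[0]["pixels"]]; print(np.percentile(w,[2,25,50,75,98],axis=0).round(4).tolist())
plan(.6075,.033,.017,92.9)
```

```text
t 6.35 pos [0.6064 0.033  0.063 ] yawy 94.1 w 0.058 f [-0.   0.3 -1.3] j [ 0.38  0.11 -0.16 -0.   -1.3  -1.88]
  shift [-0.004 -0.     0.153] turn [ 0.002 -0.007  0.043] dist 0.046
scene [(0.48, [278.0, 158.0, 19.0, 17.0])]
[[0.5744, -0.0431, 0.0121], [0.5823, 0.0164, 0.0622], [0.5892, 0.0262, 0.0652], [0.6068, 0.0436, 0.0675], [0.6625, 0.0584, 0.0699]]
top [(0.69, [332.0, 181.0, 26.0, 12.0])]
[[nan, nan, nan], [nan, nan, nan], [nan, nan, nan], [nan, nan, nan], [nan, nan, nan]]
t 6.55 pos [0.6065 0.033  0.0637] yawy 94.1 w 0.0583 f [ 0.5  0.2 -1.1] j [ 0.38  0.11 -0.16 -0.   -1.3  -1.88]
  shift [-0.004 -0.     0.156] turn [ 0.002 -0.006  0.042] dist 0.047
```

View pics/scene5.png

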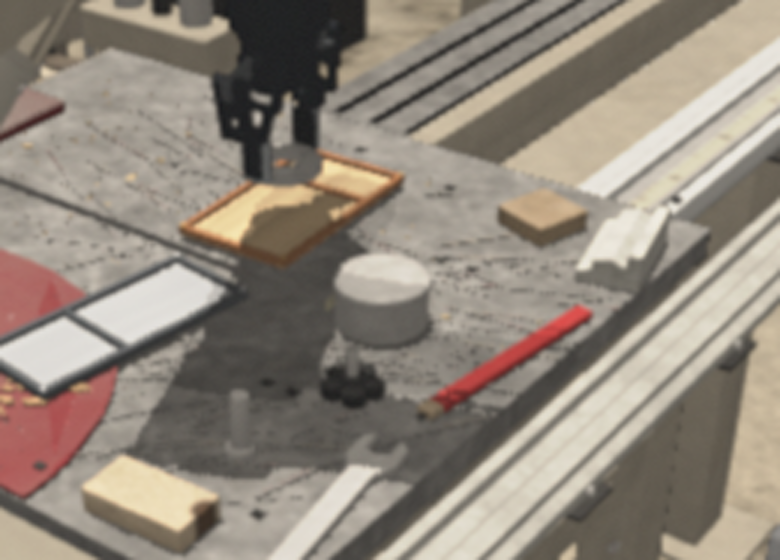

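The ring is held level over the large compartment at about (290,160) in the crop. I'll lower it.

Call:
{"fn": "servo_tool", "kwargs": {"series": [[[-0.004,0,0.05],[0,0,0.042],0.4],[[-0.004,0,0.1],[0,0,0.042],0.4],[[-0.004,0,0.135],[0,0,0.042],0.4],[[-0.004,0,0.15],[0,0,0.042],0.4],[[-0.004,0,0.157],[0,0,0.042],0.4]]}}

```text
time_s: 7.18
position: [0.6076, 0.033, 0.0163]
tool_rot: [-0.025, 1.0, 0.0, -0.001]
force: [0.2, -1.2, -1.4]
grip_width: 0.058
```

Call:
{"fn": "servo_tool", "kwargs": {"series": [[[0,0,0],[0,0,0],-0.62],[[0,0,0],[0,0,0],-0.62],[[0,0,0],[0,0,0],-0.62],[[0,0,-0.03],[0,0,0],-0.62],[[0,0,-0.1],[0,0,0],-0.62]]}}

```text
time_s: 7.8
position: [0.6072, 0.0329, 0.0463]
tool_rot: [-0.025, 1.0, 0.0, -0.002]
force: [0.7, -0.2, 0.1]
grip_width: 0.0693
```

```bash
python3 -c "
from h import *
plan(.6,.033,.11,0);plan(.4445,.282,.11,0);plan(.4445,.282,.11,45)"
```

```text
t 7.8 pos [0.6072 0.0329 0.0463] yawy 92.9 w 0.0693 f [ 0.7 -0.2  0.1] j [ 0.38  0.13 -0.18 -0.   -1.27 -1.9 ]
  shift [ 0.025  0.002 -0.212] turn [ 0.008 -0.007 -3.04 ] dist 0.064
t 7.8 pos [0.6072 0.0329 0.0463] yawy 92.9 w 0.0693 f [ 0.7 -0.2  0.1] j [ 0.38  0.13 -0.18 -0.   -1.27 -1.9 ]
  shift [ 0.5    0.857 -0.21 ] turn [ 0.008 -0.007 -3.04 ] dist 0.304
t 7.8 pos [0.6072 0.0329 0.0463] yawy 92.9 w 0.0693 f [ 0.7 -0.2  0.1] j [ 0.38  0.13 -0.18 -0.   -1.27 -1.9 ]
  shift [ 0.5    0.857 -0.21 ] turn [-0.003 -0.009  1.672] dist 0.304
```

Call:
{"fn": "servo_tool", "kwargs": {"series": [[[0.05,0.1,-0.14],[0,0,0],-0.2],[[0.15,0.25,-0.21],[0,0,0],-0.2],[[0.27,0.45,-0.21],[0,0,0],-0.2],[[0.39,0.66,-0.21],[0,0,0],-0.2],[[0.5,0.857,-0.21],[0,0,0],-0.2]]}}

```text
time_s: 8.43
position: [0.4557, 0.2644, 0.1113]
tool_rot: [-0.025, 1.0, 0.001, -0.002]
force: [1.1, 0.6, -0.1]
grip_width: 0.0514
```

Run:
```python
from h import *
plan(.4445,.282,.029,90)
names={"flange_ring":(.017,.026),"bolt":(.012,.056)}
for c in("top","scene"):
    p,d=imaging.read_camera(c); W=cloud(c,d)
    cv2.imwrite(f"pics/{c}6.png",cv2.resize(p[100:300,180:440,::-1],None,fx=3,fy=2.8,interpolation=2))
    for n,(a,b) in names.items():
        for s in finder.silhouettes(c,n)[:1]:
            w=W[s["pixels"]]; w=w[(w[:,2]>a)&(w[:,2]<b)]
            if len(w)<5: print(n,c,"few");continue
            (ex,ey),r=cv2.minEnclosingCircle((w[:,:2]*1000).astype(np.float32)); print(n,c,round(s["conf"],2),len(w),round(ex,1),round(ey,1),round(r,1),np.median(w[:,2]).round(4))
plan(.4445,.282,.029,90)
```

```text
t 8.43 pos [0.4557 0.2644 0.1113] yawy 92.9 w 0.0514 f [ 1.1  0.6 -0.1] j [ 0.91 -0.13 -0.31 -0.   -1.39 -2.43]
  shift [0.033 0.06  0.275] turn [ 0.003 -0.006  0.101] dist 0.085
flange_ring top 0.7 410 607.6 33.6 30.8 0.0196
flange_ring scene 0.45 55 591.9 28.0 23.8 0.019
bolt scene 0.62 96 443.9 283.7 6.6 0.0347
t 8.72 pos [0.4572 0.2624 0.1105] yawy 92.9 w 0.0513 f [-0.6 -0.2 -0.4] j [ 0.9  -0.13 -0.31 -0.   -1.39 -2.42]
  shift [0.038 0.067 0.272] turn [ 0.001 -0.008  0.101] dist 0.085
```

View pics/top6.png

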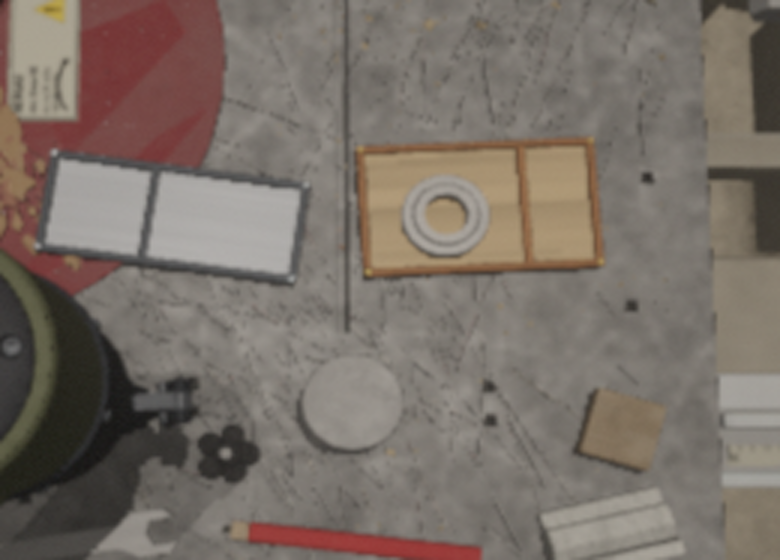

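View pics/scene6.png

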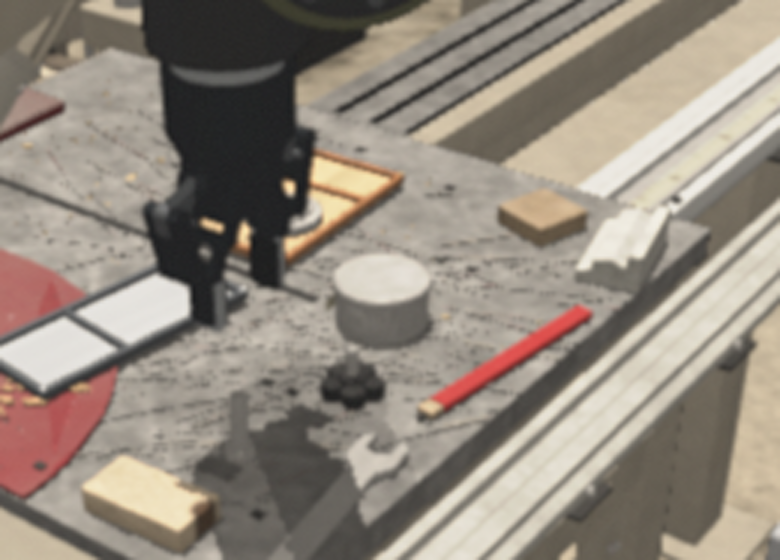

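Call:
{"fn": "servo_tool", "kwargs": {"series": [[[0.03,0.05,0.03],[0,0,0],-0.2],[[0.038,0.067,0.06],[0,0,0],-0.2],[[0.038,0.067,0.14],[0,0,0],-0.2],[[0.038,0.067,0.22],[0,0,0],-0.2],[[0.038,0.067,0.272],[0,0,0],-0.2]]}}

```text
time_s: 9.35
position: [0.444, 0.2812, 0.0271]
tool_rot: [-0.025, 1.0, -0.001, -0.003]
force: [-0.6, -0.2, -0.3]
grip_width: 0.0511
```

Run:
```python
from h import *
p,d=imaging.read_camera("scene"); cv2.imwrite("pics/s7.png",cv2.resize(p[190:300,200:340,::-1],None,fx=5.5,fy=5.3,interpolation=2))
plan(.4445,.282,.029,92.9)
```

```text
t 9.4 pos [0.4432 0.2806 0.0252] yawy 92.8 w 0.0511 f [-1.1 -1.3 -2.2] j [ 0.95 -0.07 -0.42 -0.   -1.23 -2.46]
  shift [-0.004  0.004 -0.013] turn [-0.005 -0.015 -0.002] dist 0.004
```

View pics/s7.png

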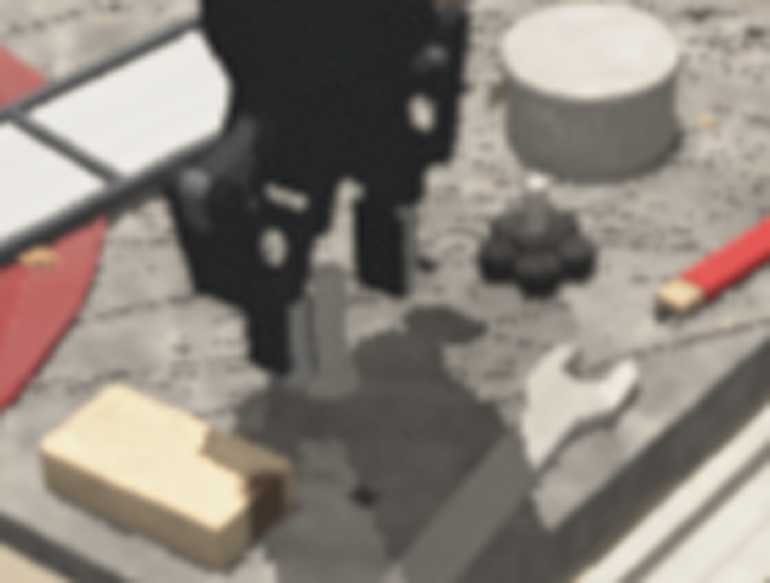

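Call:
{"fn": "servo_tool", "kwargs": {"series": [[[-0.002,0.003,-0.01],[0,0,0],0.2],[[-0.002,0.003,-0.013],[0,0,0],0.5],[[-0.002,0.003,-0.013],[0,0,0],0.95],[[-0.002,0.003,-0.013],[0,0,0],0.95],[[-0.002,0.003,-0.013],[0,0,0],0.95]], "newtons": 40}}

```text
time_s: 10.02
position: [0.4445, 0.282, 0.0305]
tool_rot: [-0.025, 1.0, -0.001, -0.003]
force: [-0.3, -0.3, 5.5]
grip_width: 0.0102
```

Run:
```python
from h import *
plan(.4445,.282,.13,92.9)
```

```text
t 10.03 pos [0.4445 0.282  0.0305] yawy 92.9 w 0.0102 f [-0.3 -0.3  5.5] j [ 0.95 -0.07 -0.41 -0.   -1.24 -2.46]
  shift [ 0.002 -0.001 -0.332] turn [-0.002 -0.012 -0.002] dist 0.1
```

Call:
{"fn": "servo_tool", "kwargs": {"series": [[[0,0,-0.05],[0,0,0],0.95],[[0,0,-0.12],[0,0,0],0.95],[[0,0,-0.2],[0,0,0],0.95],[[0,0,-0.27],[0,0,0],0.95],[[0,0,-0.3],[0,0,0],0.95]]}}

```text
time_s: 10.65
position: [0.4453, 0.2825, 0.1223]
tool_rot: [-0.025, 1.0, 0.0, -0.002]
force: [-1.1, -0.3, -0.3]
grip_width: 0.0098
```

Run:
```python
from h import *
plan(.596,-.049,.12,92.9)
p,d=imaging.read_camera("scene"); cv2.imwrite("pics/s8.png",cv2.resize(p[150:290,190:360,::-1],None,fx=4.5,fy=4.2,interpolation=2))
W=cloud("scene",d)
s=finder.silhouettes("scene","bolt"); o=status.get_obs()["position"]
for r in s[:1]:
    w=W[r["pixels"]]; w=w[np.hypot(w[:,0]-o[0],w[:,1]-o[1])<.02]; print(r["conf"],np.percentile(w,[3,50,97],axis=0).round(4),o)
```

```text
t 10.65 pos [0.4453 0.2825 0.1223] yawy 92.9 w 0.0098 f [-1.1 -0.3 -0.3] j [ 0.94 -0.13 -0.3  -0.   -1.41 -2.47]
  shift [-0.447 -1.129  0.005] turn [ 0.001 -0.009 -0.002] dist 0.364
0.52 [[0.4368 0.2786 0.097 ]
 [0.4415 0.2864 0.1012]
 [0.4486 0.2912 0.1063]] [0.44522804 0.28246307 0.12148345]
```

View pics/s8.png

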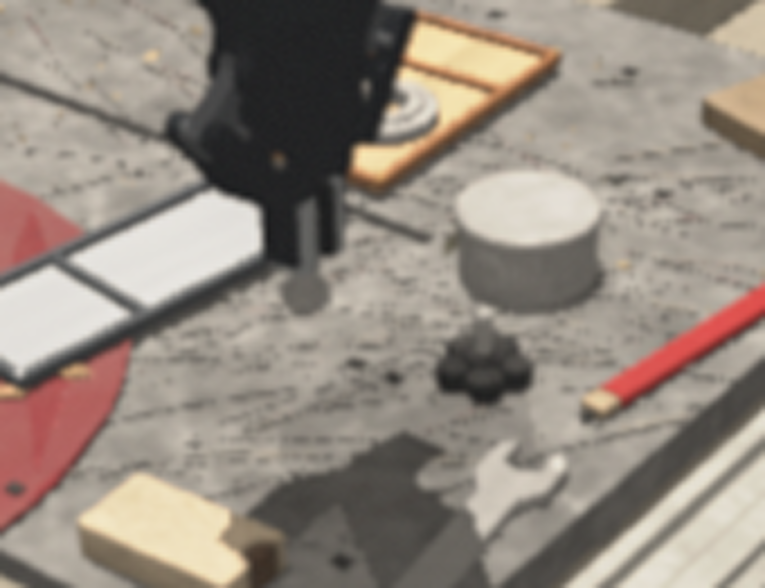

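Bolt held upright (head at 305,295 in the crop). Next, carry it to the narrow compartment.

Call:
{"fn": "servo_tool", "kwargs": {"series": [[[-0.06,-0.15,0],[0,0,0],0.95],[[-0.14,-0.35,0],[0,0,0],0.95],[[-0.22,-0.55,0],[0,0,0],0.95],[[-0.3,-0.75,0],[0,0,0],0.95],[[-0.37,-0.93,0],[0,0,0],0.95]]}}

```text
time_s: 11.38
position: [0.5693, 0.0091, 0.1198]
tool_rot: [-0.025, 1.0, 0.0, -0.003]
force: [1.4, 0.5, -0.9]
grip_width: 0.0101
```

Run:
```python
from h import *
plan(.596,-.049,.09,92.9)
```

```text
t 11.38 pos [0.5693 0.0091 0.1198] yawy 92.9 w 0.0101 f [ 1.4  0.5 -0.9] j [ 0.37 -0.02 -0.19 -0.   -1.4  -1.89]
  shift [-0.08  -0.198  0.099] turn [ 0.    -0.012 -0.001] dist 0.07
```

Call:
{"fn": "servo_tool", "kwargs": {"series": [[[-0.03,-0.08,0.02],[0,-0.012,0],0.95],[[-0.06,-0.15,0.05],[0,-0.012,0],0.95],[[-0.08,-0.198,0.09],[0,-0.012,0],0.95],[[-0.08,-0.198,0.099],[0,-0.012,0],0.95],[[-0.08,-0.198,0.099],[0,-0.012,0],0.95]]}}

```text
time_s: 12.0
position: [0.5957, -0.0486, 0.0893]
tool_rot: [-0.025, 1.0, 0.0, -0.001]
force: [-0.1, 0.1, -0.2]
grip_width: 0.0103
```

Run:
```python
from h import *
plan(.596,-.049,.0385,92.9)
p,d=imaging.read_camera("scene"); cv2.imwrite("pics/s9.png",cv2.resize(p[110:230,220:370,::-1],None,fx=5,fy=4.8,interpolation=2))
W=cloud("scene",d)
s=finder.silhouettes("scene","bolt"); o=status.get_obs()["position"]
for r in s[:1]:
    w=W[r["pixels"]]; w=w[np.hypot(w[:,0]-o[0],w[:,1]-o[1])<.02]; print(r["conf"],np.percentile(w,[3,50,97],axis=0).round(4),o)
```

```text
t 12.0 pos [ 0.5957 -0.0486  0.0893] yawy 92.9 w 0.0103 f [-0.1  0.1 -0.2] j [ 0.25  0.07 -0.16 -0.   -1.34 -1.77]
  shift [-0.001 -0.001  0.169] turn [ 0.    -0.002 -0.   ] dist 0.051
0.56 [[ 0.5878 -0.0524  0.0644]
 [ 0.5922 -0.0462  0.0682]
 [ 0.5997 -0.0413  0.074 ]] [ 0.59611062 -0.04832501  0.09036527]
```

View pics/s9.png

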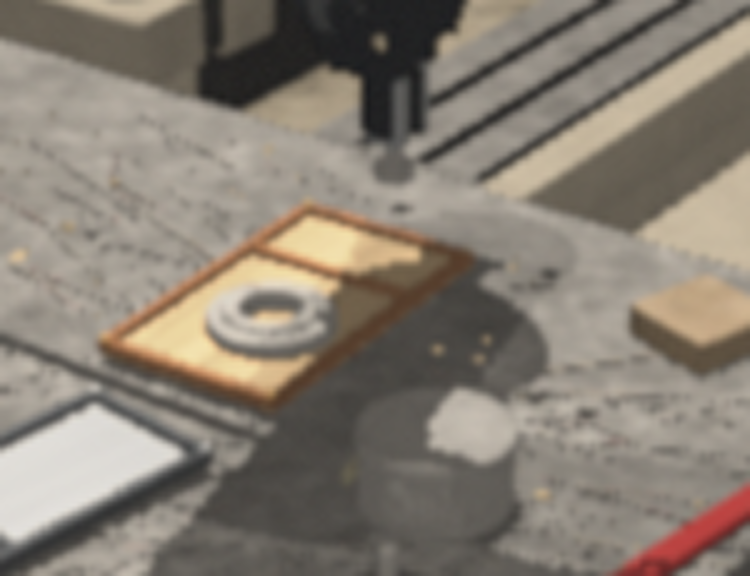

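Call:
{"fn": "servo_tool", "kwargs": {"series": [[[0,0,0.05],[0,0,0],0.95],[[0,0,0.1],[0,0,0],0.95],[[0,0,0.14],[0,0,0],0.95],[[0,0,0.16],[0,0,0],0.95],[[0,0,0.168],[0,0,0],0.95]]}}

```text
time_s: 12.72
position: [0.596, -0.0484, 0.0395]
tool_rot: [-0.026, 1.0, -0.0, -0.0]
force: [-1.8, -0.3, 3.3]
grip_width: 0.0102
```

Run:
```python
from h import *
plan(.596,-.049,.0375,92.9)
p,d=imaging.read_camera("scene"); cv2.imwrite("pics/s10.png",cv2.resize(p[110:230,220:370,::-1],None,fx=5,fy=4.8,interpolation=2))
plan(.596,-.049,.0375,92.9)
```

```text
t 12.72 pos [ 0.596  -0.0484  0.0395] yawy 92.9 w 0.0102 f [-1.8 -0.3  3.3] j [ 0.25  0.1  -0.22  0.   -1.25 -1.77]
  shift [ 0.    -0.002  0.007] turn [-0.    -0.     0.001] dist 0.002
t 12.78 pos [ 0.5961 -0.0484  0.0398] yawy 92.9 w 0.0103 f [ 0.8  0.4 -0.3] j [ 0.25  0.1  -0.22 -0.   -1.25 -1.77]
  shift [ 0.    -0.002  0.008] turn [0.    0.001 0.001] dist 0.002
```

View pics/s10.png

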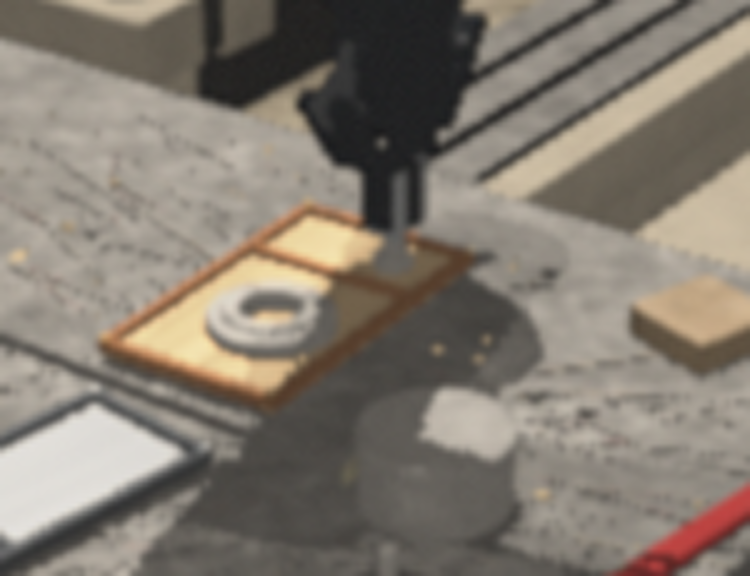

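Call:
{"fn": "servo_tool", "kwargs": {"series": [[[0,0,0.003],[0,0,0],0.95],[[0,0,0.005],[0,0,0],0.95],[[0,0,0.007],[0,0,0],0.95],[[0,0,0.008],[0,0,0],0.95],[[0,0,0.008],[0,0,0],0.95]]}}

```text
time_s: 13.4
position: [0.5968, -0.0485, 0.0394]
tool_rot: [-0.026, 1.0, -0.0, 0.001]
force: [-3.2, 0.9, 7.2]
grip_width: 0.0101
```

Contact is firm: 7 N up and no further descent. I'll release.

Call:
{"fn": "servo_tool", "kwargs": {"series": [[[0,0,0],[0,0,0],0.6],[[0,0,0],[0,0,0],0.4],[[0,0,0],[0,0,0],0.2],[[0,0,0],[0,0,0],0.1],[[0,0,-0.01],[0,0,0],0.1]]}}

```text
time_s: 14.02
position: [0.5966, -0.0485, 0.0421]
tool_rot: [-0.026, 1.0, -0.0, 0.001]
force: [0.6, 0.3, -0.4]
grip_width: 0.0382
```

Call:
{"fn": "servo_tool", "kwargs": {"series": [[[0,0,-0.05],[0,0,0],0.1],[[0,0,-0.12],[0,0,0],0.1],[[0,0,-0.2],[0,0,0],0.1],[[0,0,-0.27],[0,0,0],0.1],[[0,0,-0.3],[0,0,0],0.1]]}}

```text
time_s: 14.65
position: [0.5972, -0.0485, 0.1348]
tool_rot: [-0.026, 1.0, -0.0, 0.002]
force: [-0.5, -0.5, -0.6]
grip_width: 0.0384
```

Run:
```python
from h import *
plan(.4295,.185,.13,92.9)
p,d=imaging.read_camera("scene"); cv2.imwrite("pics/s11.png",cv2.resize(p[110:230,220:370,::-1],None,fx=5,fy=4.8,interpolation=2))
```

```text
t 14.65 pos [ 0.5972 -0.0485  0.1348] yawy 93.0 w 0.0384 f [-0.5 -0.5 -0.6] j [ 0.25  0.05 -0.1   0.   -1.42 -1.77]
  shift [0.518 0.806 0.013] turn [-0.001  0.01   0.002] dist 0.287
```

View pics/s11.png

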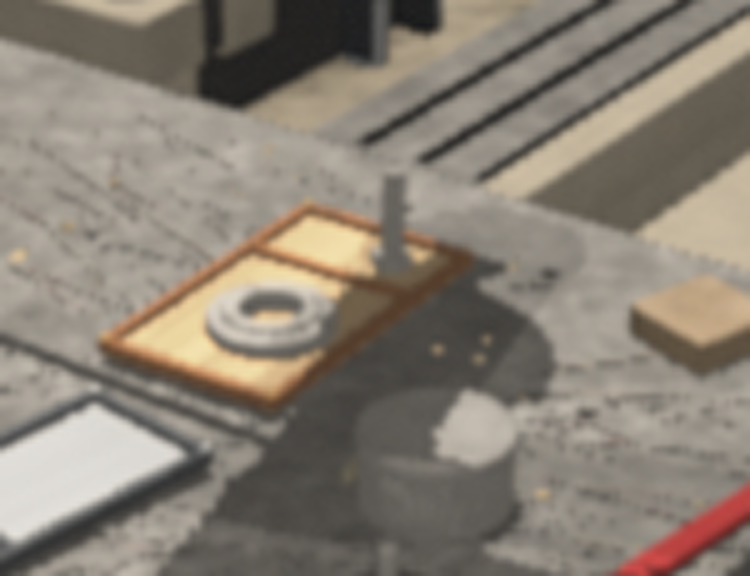

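Call:
{"fn": "servo_tool", "kwargs": {"series": [[[0.08,0.13,0],[0,0,0],0.1],[[0.2,0.31,0],[0,0,0],0.1],[[0.32,0.5,0.0],[0,0,0],0.1],[[0.43,0.67,0.01],[0,0,0],0.1],[[0.518,0.806,0.013],[0,0,0],0.1]]}}

```text
time_s: 15.32
position: [0.428, 0.1863, 0.1298]
tool_rot: [-0.026, 1.0, -0.0, 0.002]
force: [0.8, 1.2, -0.5]
grip_width: 0.0381
```

Run:
```python
from h import *
plan(.4293,.185,.0285,92.9)
W={}
p,d=imaging.read_camera("scene"); w=cloud("scene",d)
r=finder.silhouettes("scene","star_knob")
if r:
    w=w[r[0]["pixels"]]; w=w[(w[:,2]>.022)&(w[:,2]<.045)]; print(len(w),w.mean(0),r[0]["rect"])
plan(.4293,.185,.0285,92.9)
```

```text
t 15.32 pos [0.428  0.1863 0.1298] yawy 93.0 w 0.0381 f [ 0.8  1.2 -0.5] j [ 0.85 -0.32 -0.44  0.   -1.45 -2.37]
  shift [-0.002 -0.004  0.338] turn [-0.001  0.01   0.002] dist 0.101
34 [0.42789905 0.18515081 0.03244051] [294.6, 237.2, 19.5, 22.2]
t 15.43 pos [0.4272 0.1882 0.1299] yawy 93.3 w 0.0385 f [-0.3  0.2 -0.9] j [ 0.85 -0.32 -0.44  0.   -1.45 -2.37]
  shift [-0.005 -0.011  0.338] turn [0.001 0.009 0.014] dist 0.101
```

Call:
{"fn": "servo_tool", "kwargs": {"series": [[[-0.005,-0.011,0.06],[0,0.009,0],0.1],[[-0.005,-0.011,0.14],[0,0.009,0],0.1],[[-0.005,-0.011,0.23],[0,0.009,0],0.1],[[-0.005,-0.011,0.3],[0,0.009,0],0.1],[[-0.005,-0.011,0.335],[0,0.009,0],0.1]]}}

```text
time_s: 16.05
position: [0.4289, 0.1831, 0.0267]
tool_rot: [-0.028, 1.0, -0.001, -0.001]
force: [-0.2, -0.4, 0.5]
grip_width: 0.0384
```

Run:
```python
from h import *
p,d=imaging.read_camera("scene"); cv2.imwrite("pics/s12.png",cv2.resize(p[170:270,240:370,::-1],None,fx=6,fy=5.8,interpolation=2))
plan(.4293,.185,.0285,92.9)
```

```text
t 16.1 pos [0.4286 0.1832 0.0262] yawy 93.2 w 0.0386 f [-0.4 -0.9 -0.4] j [ 0.84 -0.25 -0.57 -0.   -1.25 -2.35]
  shift [-0.003  0.006 -0.008] turn [-0.003 -0.007  0.009] dist 0.003
```

View pics/s12.png

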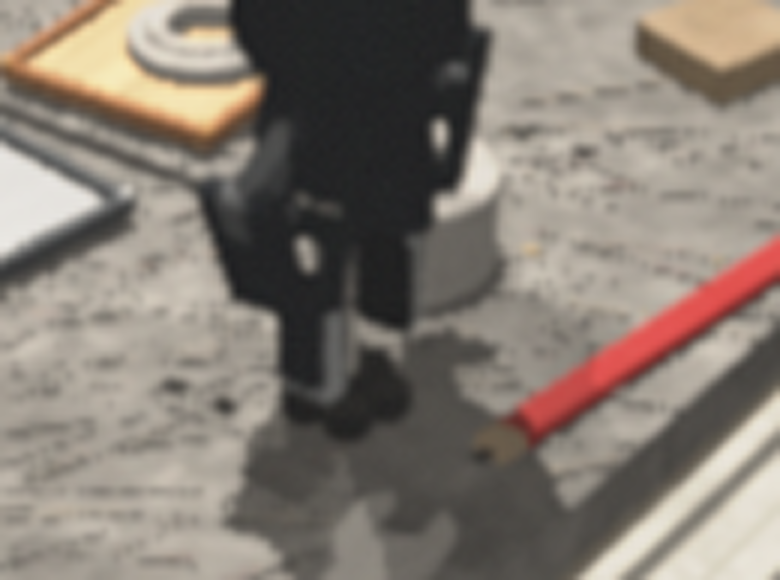

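Call:
{"fn": "servo_tool", "kwargs": {"series": [[[-0.002,0.006,-0.009],[0,0,0],0.3],[[-0.002,0.006,-0.01],[0,0,0],0.6],[[-0.002,0.006,-0.01],[0,0,0],1.0],[[-0.002,0.006,-0.01],[0,0,0],1.0],[[-0.002,0.006,-0.01],[0,0,0],1.0]], "newtons": 40}}

```text
time_s: 16.73
position: [0.4296, 0.1853, 0.03]
tool_rot: [-0.028, 1.0, -0.001, -0.001]
force: [-1.0, -1.6, 4.6]
grip_width: 0.0058
```

Call:
{"fn": "servo_tool", "kwargs": {"series": [[[0,0,-0.03],[0,0,0],1.0],[[0,0,-0.08],[0,0,0],1.0],[[0,0,-0.15],[0,0,0],1.0],[[0,0,-0.21],[0,0,0],1.0],[[0,0,-0.24],[0,0,0],1.0]]}}

```text
time_s: 17.35
position: [0.4301, 0.1858, 0.1037]
tool_rot: [-0.028, 1.0, 0.0, -0.0]
force: [-0.2, -0.7, -0.9]
grip_width: 0.0059
```

Run:
```python
from h import *
p,d=imaging.read_camera("scene"); cv2.imwrite("pics/s13.png",cv2.resize(p[150:270,220:370,::-1],None,fx=5.2,fy=5,interpolation=2))
plan(.6144,.2765,.11,92.9)
w=cloud("scene",d);o=status.get_obs()["position"]
r=finder.silhouettes("scene","star_knob")
if r:
    w=w[r[0]["pixels"]]; print(o,r[0]["conf"],np.nanpercentile(w,[3,50,97],axis=0).round(4))
```

```text
t 17.4 pos [0.4304 0.1859 0.1043] yawy 93.2 w 0.0059 f [ 0.8 -0.2  0.5] j [ 0.84 -0.3  -0.47 -0.   -1.4  -2.36]
  shift [-0.629  0.267 -0.019] turn [0.001 0.    0.01 ] dist 0.205
[0.43037718 0.18590481 0.10433031] 0.51 [[0.4097 0.1671 0.0742]
 [0.424  0.1929 0.0863]
 [0.4491 0.2048 0.0915]]
```

View pics/s13.png

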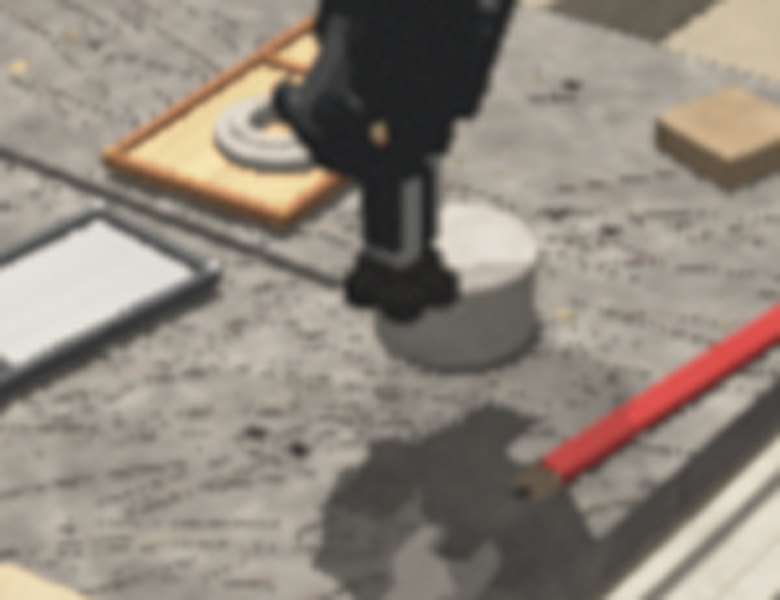

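Knob held level. Next, carry it to the square compartment.

Call:
{"fn": "servo_tool", "kwargs": {"series": [[[-0.08,0.035,-0.02],[0,0,0],1.0],[[-0.23,0.1,-0.02],[0,0,0],1.0],[[-0.4,0.17,-0.02],[0,0,0],1.0],[[-0.55,0.235,-0.01],[0,0,0],1.0],[[-0.629,0.267,0.0],[0,0,0],1.0]]}}

```text
time_s: 18.08
position: [0.6152, 0.2766, 0.1004]
tool_rot: [-0.028, 1.0, -0.001, -0.002]
force: [-0.0, -0.3, 0.7]
grip_width: 0.0058
```

Run:
```python
from h import *
p,d=imaging.read_camera("scene"); cv2.imwrite("pics/s14.png",cv2.resize(p[150:270,150:300,::-1],None,fx=5.2,fy=5,interpolation=2))
plan(.6144,.2765,.07,92.9)
w=cloud("scene",d);o=status.get_obs()["position"]
r=finder.silhouettes("scene","star_knob")
if r:
    w=w[r[0]["pixels"]]; print(o,r[0]["conf"],np.nanpercentile(w,[3,50,97],axis=0).round(4))
plan(.6144,.2765,.041,92.9)
```

```text
t 18.12 pos [0.6161 0.2769 0.0993] yawy 93.2 w 0.0057 f [-4.  -0.4 -2.4] j [ 0.72  0.27  0.08 -0.   -1.39 -2.23]
  shift [ 0.006 -0.001  0.098] turn [-0.005 -0.008  0.009] dist 0.029
[0.6161488  0.27692245 0.09925376] 0.68 [[0.5943 0.2563 0.0725]
 [0.6075 0.2821 0.0824]
 [0.6295 0.2942 0.0871]]
t 18.18 pos [0.6147 0.2763 0.0995] yawy 93.1 w 0.0059 f [ 0.5 -0.3 -0.9] j [ 0.72  0.26  0.08 -0.   -1.39 -2.23]
  shift [0.    0.001 0.195] turn [-0.005 -0.009  0.008] dist 0.059
```

View pics/s14.png

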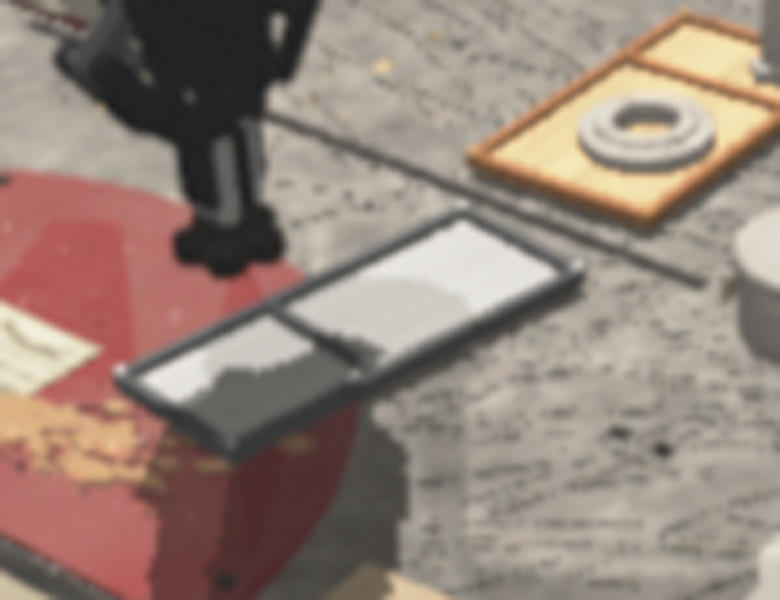

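Call:
{"fn": "servo_tool", "kwargs": {"series": [[[0,0,0.06],[0,0,0],1.0],[[0,0,0.12],[0,0,0],1.0],[[0,0,0.165],[0,0,0],1.0],[[0,0,0.188],[0,0,0],1.0],[[0,0,0.196],[0,0,0],1.0]]}}

```text
time_s: 18.8
position: [0.6144, 0.2761, 0.0405]
tool_rot: [-0.027, 1.0, -0.001, -0.002]
force: [0.7, -1.1, -0.1]
grip_width: 0.0059
```

Call:
{"fn": "servo_tool", "kwargs": {"series": [[[0,0,0.002],[0,0,0],1.0],[[0,0,0.004],[0,0,0],1.0],[[0,0,0.006],[0,0,0],1.0],[[0,0,0.006],[0,0,0],1.0],[[0,0,0.006],[0,0,0],1.0]]}}

```text
time_s: 19.42
position: [0.6145, 0.2762, 0.0391]
tool_rot: [-0.028, 1.0, -0.001, -0.002]
force: [-0.8, 0.6, 1.6]
grip_width: 0.0056
```

Call:
{"fn": "servo_tool", "kwargs": {"series": [[[0,0,0.002],[0,0,0],0.8],[[0,0,0.002],[0,0,0],0.6],[[0,0,0.0],[0,0,0],0.4],[[0,0,0],[0,0,0],0.3],[[0,0,-0.005],[0,0,0],0.3]]}}

```text
time_s: 20.05
position: [0.6144, 0.2761, 0.0406]
tool_rot: [-0.028, 1.0, -0.001, -0.002]
force: [1.0, 1.2, 0.4]
grip_width: 0.0297
```

Call:
{"fn": "servo_tool", "kwargs": {"series": [[[0,0,-0.03],[0,0,0],0.3],[[0,0,-0.1],[0,0,0],0.3],[[0,0,-0.17],[0,0,0],0.2],[[0,0,-0.23],[0,0,0],-0.2],[[0,0,-0.26],[0,0,0],-0.6]]}}

```text
time_s: 20.68
position: [0.6153, 0.2767, 0.1209]
tool_rot: [-0.028, 1.0, -0.001, -0.001]
force: [0.5, -0.3, -0.4]
grip_width: 0.0672
```

Run:
```python
from h import *
p,d=imaging.read_camera("scene"); cv2.imwrite("pics/s15.png",cv2.resize(p[150:270,150:300,::-1],None,fx=5.2,fy=5,interpolation=2))
plan(.4485,.3617,.12,93.5)
w=cloud("scene",d)
r=finder.silhouettes("scene","star_knob")
if r:
    w=w[r[0]["pixels"]]; print(r[0]["conf"],np.nanpercentile(w,[3,50,97],axis=0).round(4))
```

```text
t 20.73 pos [0.6155 0.2767 0.1214] yawy 93.2 w 0.0688 f [0.4 0.7 0.4] j [ 0.72  0.25  0.11 -0.   -1.43 -2.23]
  shift [0.54  0.313 0.005] turn [-0.002 -0.003 -0.012] dist 0.187
0.51 [[0.5942 0.2571 0.0112]
 [0.6104 0.2783 0.022 ]
 [0.6333 0.2938 0.0418]]
```

View pics/s15.png

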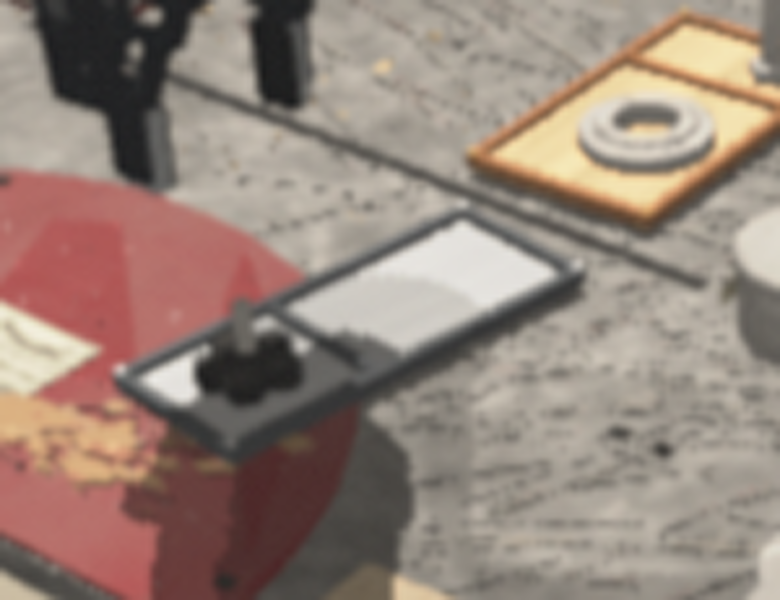

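Call:
{"fn": "servo_tool", "kwargs": {"series": [[[0.07,0.04,0],[0,0,0],-0.6],[[0.2,0.12,0],[0,0,0],-0.6],[[0.35,0.2,0],[0,0,0],-0.6],[[0.48,0.28,0.005],[0,0,0],-0.6],[[0.54,0.313,0.005],[0,0,-0.01],-0.6]]}}

```text
time_s: 21.4
position: [0.4463, 0.3622, 0.1181]
tool_rot: [-0.031, 1.0, -0.001, -0.002]
force: [-0.2, -0.8, -0.2]
grip_width: 0.0683
```

Run:
```python
from h import *
for c in("scene",):
    p,d=imaging.read_camera(c); w=cloud(c,d)
    r=finder.silhouettes(c,"pine_block")
    w=w[r[0]["pixels"]]; w=w[(w[:,2]>.017)&(w[:,2]<.024)]; print(r[0]["conf"],cv2.minAreaRect((w[:,:2]*1000).astype(np.float32)))
plan(.4485,.3617,.017,93.5)
```

```text
0.78 ((448.5982666015625, 361.1390686035156), (76.56334686279297, 42.1982536315918), 2.898773670196533)
t 21.5 pos [0.4469 0.3622 0.1186] yawy 93.6 w 0.0682 f [ 0.5  0.5 -0.1] j [ 1.03 -0.   -0.18 -0.   -1.4  -2.54]
  shift [-0.006 -0.002  0.339] turn [-0.003 -0.006  0.003] dist 0.102
```

Call:
{"fn": "servo_tool", "kwargs": {"series": [[[-0.006,-0.002,0.08],[0,0,0],-0.6],[[-0.006,-0.002,0.16],[0,0,0],-0.6],[[-0.006,-0.002,0.25],[0,0,0],-0.6],[[-0.006,-0.002,0.31],[0,0,0],-0.6],[[-0.006,-0.002,0.337],[0,0,0],-0.6]]}}

```text
time_s: 22.12
position: [0.4487, 0.3608, 0.0162]
tool_rot: [-0.031, 1.0, -0.002, -0.002]
force: [0.4, -0.6, 0.1]
grip_width: 0.0682
```

Call:
{"fn": "servo_tool", "kwargs": {"series": [[[0,0,0],[0,0,0],-0.2],[[0,0,0],[0,0,0],0.1],[[0,0,0],[0,0,0],0.4],[[0,0,0],[0,0,0],0.4],[[0,0,0],[0,0,0],0.4]], "newtons": 50}}

```text
time_s: 22.75
position: [0.4491, 0.3613, 0.0173]
tool_rot: [-0.031, 1.0, -0.001, -0.001]
force: [-0.8, -1.0, 6.0]
grip_width: 0.0386
```

Call:
{"fn": "servo_tool", "kwargs": {"series": [[[0,0,-0.03],[0,0,0],0.4],[[0,0,-0.1],[0,0,0],0.4],[[0,0,-0.17],[0,0,0],0.4],[[0,0,-0.25],[0,0,0],0.4],[[0,0,-0.3],[0,0,0],0.4]]}}

```text
time_s: 23.38
position: [0.4494, 0.3617, 0.1087]
tool_rot: [-0.031, 1.0, -0.0, -0.001]
force: [0.8, 0.8, -0.6]
grip_width: 0.0385
```

Run:
```python
from h import *
p,d=imaging.read_camera("scene"); cv2.imwrite("pics/s16.png",cv2.resize(p[180:310,150:310,::-1],None,fx=4.9,fy=4.6,interpolation=2))
plan(.602,.188,.12,-8)
w=cloud("scene",d)
o=status.get_obs()["position"]
r=finder.silhouettes("scene","pine_block")
if r:
    w=w[r[0]["pixels"]]; print(o,r[0]["conf"],np.nanpercentile(w,[3,50,97],axis=0).round(4))
    t=w[np.abs(w[:,2]-np.nanpercentile(w[:,2],75))<.004]; print(cv2.minAreaRect((t[:,:2]*1000).astype(np.float32)))
```

```text
t 23.43 pos [0.4501 0.3622 0.1106] yawy 93.6 w 0.0385 f [0.4 0.9 2.1] j [ 1.02  0.   -0.19 -0.   -1.38 -2.53]
  shift [-0.469 -0.611 -0.031] turn [ 1.000e-03  1.000e-03 -2.738e+00] dist 0.231
[0.45005106 0.36216654 0.11062439] 0.69 [[0.4113 0.3405 0.0949]
 [0.4302 0.3654 0.1112]
 [0.4812 0.382  0.1138]]
((448.25042724609375, 360.14111328125), (75.04539489746094, 42.89421463012695), 3.5587799549102783)
```

View pics/s16.png

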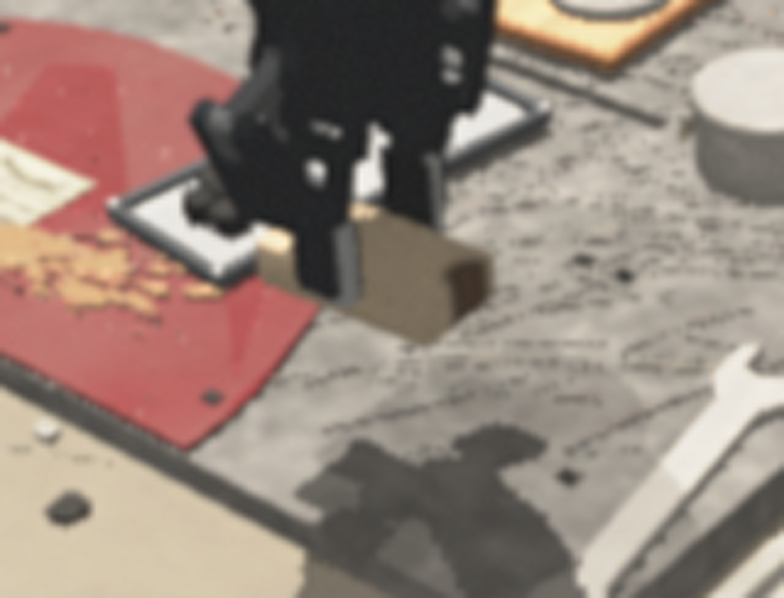

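Call:
{"fn": "servo_tool", "kwargs": {"series": [[[-0.05,-0.07,-0.03],[0,0,-0.3],0.4],[[-0.15,-0.2,-0.03],[0,0,-0.6],0.4],[[-0.27,-0.36,-0.03],[0,0,-0.9],0.4],[[-0.39,-0.51,-0.03],[0,0,-1.0],0.4],[[-0.469,-0.611,-0.031],[0,0,-1.0],0.4]]}}

```text
time_s: 24.1
position: [0.6024, 0.1857, 0.1168]
tool_rot: [-0.277, 0.961, 0.0, -0.001]
force: [-0.1, 1.0, 0.4]
grip_width: 0.0384
```

Call:
{"fn": "servo_tool", "kwargs": {"series": [[[0,0,0],[0,0,-0.3],0.4],[[0,0,0],[0,0,-0.6],0.4],[[0,0,0],[0,0,-0.9],0.4],[[0,0,0],[0,0,-1.0],0.4],[[0,0,0],[0,0,-1.0],0.4]]}}

```text
time_s: 24.72
position: [0.6019, 0.1855, 0.1154]
tool_rot: [-0.506, 0.863, 0.001, -0.002]
force: [-0.0, 0.2, -0.7]
grip_width: 0.0383
```

Run:
```python
from h import *
plan(.602,.188,.08,-8)
```

```text
t 24.73 pos [0.6019 0.1855 0.1154] yawy 150.8 w 0.0383 f [-0.   0.2 -0.7] j [ 0.62  0.14 -0.03 -0.   -1.4  -1.13]
  shift [-0.008  0.003  0.118] turn [ 0.007 -0.005 -0.741] dist 0.035
```

Call:
{"fn": "servo_tool", "kwargs": {"series": [[[-0.008,0.003,0.02],[0,0,-0.3],0.4],[[-0.008,0.003,0.05],[0,0,-0.6],0.4],[[-0.008,0.003,0.09],[0,0,-0.741],0.4],[[-0.008,0.003,0.118],[0,0,-0.741],0.4],[[-0.008,0.003,0.118],[0,0,-0.741],0.4]]}}

```text
time_s: 25.35
position: [0.6016, 0.1878, 0.0788]
tool_rot: [-0.655, 0.755, 0.001, -0.003]
force: [0.1, 0.5, 0.1]
grip_width: 0.0385
```

Run:
```python
from h import *
p,d=imaging.read_camera("scene"); cv2.imwrite("pics/s17.png",cv2.resize(p[150:270,150:300,::-1],None,fx=5.2,fy=5,interpolation=2))
plan(.602,.188,.027,-8)
w=cloud("scene",d)
o=status.get_obs()["position"]
r=finder.silhouettes("scene","pine_block")
if r:
    w=w[r[0]["pixels"]]; print(o,r[0]["conf"],np.nanpercentile(w,[3,50,97],axis=0).round(4))
    t=w[np.abs(w[:,2]-np.nanpercentile(w[:,2],75))<.004]; print(cv2.minAreaRect((t[:,:2]*1000).astype(np.float32)))
```

```text
t 25.4 pos [0.602  0.1879 0.0797] yawy 171.9 w 0.0384 f [0.1 0.5 0.4] j [ 0.62  0.16 -0.07 -0.   -1.34 -0.76]
  shift [-0.001 -0.001  0.176] turn [ 0.009 -0.005 -0.003] dist 0.053
[0.60198318 0.18788151 0.07968942] 0.81 [[0.5773 0.1568 0.0656]
 [0.595  0.2071 0.0805]
 [0.6214 0.2251 0.0835]]
((601.4450073242188, 188.0857391357422), (74.42218017578125, 43.37194061279297), 83.79796600341797)
```

View pics/s17.png

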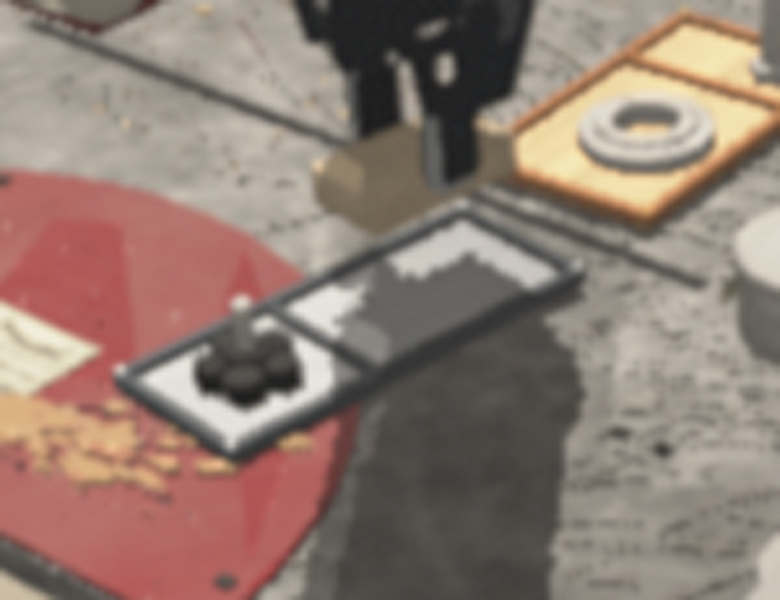

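Call:
{"fn": "servo_tool", "kwargs": {"series": [[[0,0,0.05],[0.009,-0.005,0],0.4],[[0,0,0.1],[0.009,-0.005,0],0.4],[[0,0,0.145],[0.009,-0.005,0],0.4],[[0,0,0.168],[0.009,-0.005,0],0.4],[[0,0,0.176],[0.009,-0.005,0],0.4]]}}

```text
time_s: 26.08
position: [0.6019, 0.1878, 0.0268]
tool_rot: [-0.656, 0.755, -0.0, 0.0]
force: [0.4, 1.1, -0.3]
grip_width: 0.0386
```

Call:
{"fn": "servo_tool", "kwargs": {"series": [[[0,0,0.001],[0,0,0],0.4],[[0,0,0.002],[0,0,0],0.4],[[0,0,0.002],[0,0,0],-0.02],[[0,0,0.0],[0,0,0],-0.2],[[0,0,0.0],[0,0,0],-0.2]]}}

```text
time_s: 26.7
position: [0.602, 0.1879, 0.0271]
tool_rot: [-0.656, 0.755, -0.0, 0.0]
force: [0.3, 0.5, -0.4]
grip_width: 0.0516
```

Released at 51.6 mm opening. I'll rise, then back off toward the robot.

Call:
{"fn": "servo_tool", "kwargs": {"series": [[[0,0,-0.03],[0,0,0],-0.2],[[0,0,-0.12],[0,0,0],-0.2],[[0,0,-0.22],[0,0,0],-0.2],[[0,0,-0.33],[0,0,0],-0.2],[[0,0,-0.4],[0,0,0],-0.2]]}}

```text
time_s: 27.32
position: [0.6025, 0.188, 0.1501]
tool_rot: [-0.656, 0.755, -0.001, 0.002]
force: [0.5, 0.8, -0.6]
grip_width: 0.0512
```

Run:
```python
from h import *
plan(.42,.03,.2,150)
```

```text
t 27.32 pos [0.6025 0.188  0.1501] yawy 171.9 w 0.0512 f [ 0.5  0.8 -0.6] j [ 0.62  0.13  0.01  0.   -1.45 -0.76]
  shift [ 0.606  0.528 -0.169] turn [-0.005  0.005  0.766] dist 0.247
```

Call:
{"fn": "servo_tool", "kwargs": {"series": [[[0.1,0.09,-0.03],[0,0,0],-0.2],[[0.25,0.22,-0.07],[0,0,0],-0.2],[[0.4,0.35,-0.11],[0,0,0],-0.2],[[0.53,0.46,-0.15],[0,0,0],-0.2],[[0.606,0.528,-0.169],[0,0,0],-0.2]]}}

```text
time_s: 27.95
position: [0.419, 0.0288, 0.202]
tool_rot: [-0.655, 0.755, -0.001, 0.003]
force: [0.8, 0.4, 0.3]
grip_width: 0.0514
```

Run:
```python
from h import *
rng={"flange_ring":(.016,.027),"bolt":(.012,.07),"star_knob":(.017,.055),"pine_block":(.024,.034),"ply_square":(.015,.022),"screw_tin":(.035,.043)}
for c in("top","scene"):
    p,d=imaging.read_camera(c); W=cloud(c,d)
    cv2.imwrite(f"pics/{c}20.png",cv2.resize(p[110:280,150:430,::-1],None,fx=2.8,fy=3,interpolation=2))
    for n,(a,b) in rng.items():
        for s in finder.silhouettes(c,n)[:1]:
            w=W[s["pixels"]]; w=w[(w[:,2]>a)&(w[:,2]<b)]
            if len(w)<5: print(n,c,"few",s["rect"]);continue
            q=(w[:,:2]*1000).astype(np.float32); (ex,ey),r=cv2.minEnclosingCircle(q); print(n,c,round(s["conf"],2),len(w),round(ex,1),round(ey,1),round(r,1),"z",np.percentile(w[:,2],[5,50,98]).round(4),np.round(cv2.minAreaRect(q)[1],0),round(cv2.minAreaRect(q)[2]))
print(status.get_obs()["force"],status.get_obs()["position"])
```

```text
flange_ring top 0.84 464 607.6 34.6 31.0 z [0.0165 0.0193 0.0234] [60. 58.] 45
bolt top 0.63 98 598.4 -48.2 10.6 z [0.0146 0.0321 0.061 ] [18. 16.] 52
star_knob top 0.58 277 614.0 275.5 21.7 z [0.0187 0.0225 0.0474] [40. 41.] 57
pine_block top 0.66 694 602.4 188.0 41.2 z [0.0262 0.0289 0.0318] [75. 40.] 82
screw_tin top 0.85 873 466.8 101.1 34.0 z [0.037  0.0393 0.0425] [66. 65.] 14
flange_ring scene 0.53 253 606.0 32.7 33.3 z [0.0168 0.0196 0.023 ] [61. 62.] 73
star_knob scene 0.51 221 613.2 275.3 22.4 z [0.0182 0.0226 0.0455] [41. 41.] 55
pine_block scene 0.89 426 599.8 187.1 42.8 z [0.0251 0.0293 0.0319] [78. 44.] 83
ply_square scene 0.79 268 446.4 -84.8 34.7 z [0.016  0.0188 0.0211] [54. 53.] 69
screw_tin scene 0.6 478 464.6 101.4 34.5 z [0.037  0.04   0.0423] [65. 66.] 7
[-0.45986383  0.57849529  0.00951735] [0.42010521 0.03024612 0.19973241]
```

View pics/top20.png

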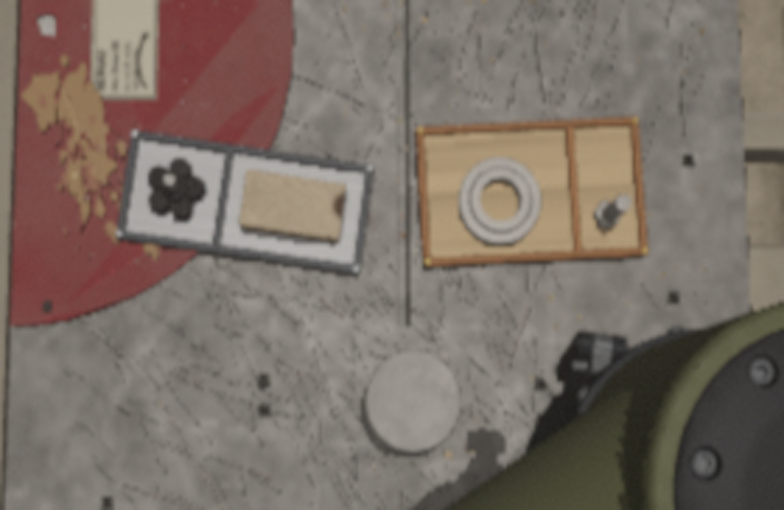

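View pics/scene20.png

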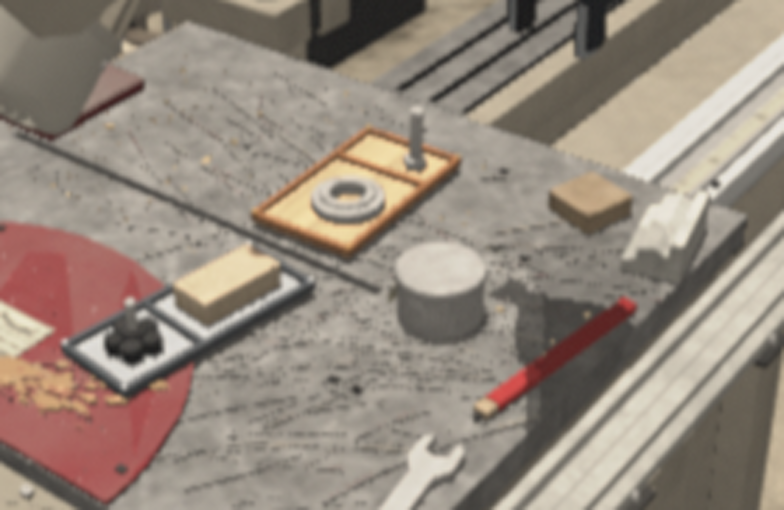

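Both kits are in place: knob (177,190), block (293,205), ring (500,200), bolt (610,212). The tin and plywood square have not moved.

```bash
python3 -c "
from rig import job
print(job.close_job())"
```

```text
the job is handed in; nothing more can be done
None
```

Both kits are made up and the job was handed in at about 29 s of robot time, with the arm raised clear of everything. I placed the pieces in this order: ring, bolt, knob, block.

**Final camera check:** positions are x and y in mm, tops are above the bench.

| Piece | Where | Position | Top | Lying or standing |
|---|---|---|---|---|
| Flange ring | large compartment | (608, 34) | about 20 mm | flat |
| Bolt | narrow compartment, toward its front | (598, −48) | about 60 mm | upright on its head |
| Star knob | square compartment | (614, 275) | 46–47 mm | on its head |
| Pine block | long compartment | (602, 188) | 29 mm | flat on its broad face, in line with the tray |

- **Left in place:** the screw tin measured within about 1 mm of where it started, in both views. The plywood square shows in its original place and was never touched.
- **Forces:** the readings after each move stayed below about 8 N.
- **Disagreements:**
  - The last bolt position and height come from the top view only, because the network did not find it in the scene view; it is plainly standing in that picture.
  - The plywood square was found only in the scene view, since the arm covered it from above.
  - The gripper opening read 1.5 to 4 mm under the stated sizes on every grasp; each piece still held level.

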